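Fit the drain camera's battery and set its lamp dial

ROBOT

A 7-joint arm with a two-finger parallel gripper is mounted at the origin on the work surface. World frame = base frame: x ahead of the robot, y to its left, z up, the work surface at z = 0. Lengths are in m, angles in rad, forces in N, time in s.
With the tool pointing down it reaches from about 0.35 to 0.9 m from the base axis. Payload 8.1 kg.
Tool frame: the origin (TCP) lies at the very end of the fingers, on their centre line; the grasp point (between the pads) lies 19 mm behind it; z points along the fingers, y is the direction in which the jaws open and shut (so a half turn about z gives the same grasp; the last joint's range is limited). The gripper opens to 85 mm and grips with 20 to 120 N. Pads are 22 mm wide; open, the fingers measure 114 mm over their backs; the gripper's body (76 mm by 85 mm) begins 54 mm behind the grasp point. The pads swing forward as they close: fully open they stand 13 mm farther back than shut.
Start: joints at [1.204, 0.434, 0.025, 1.573, -0.012, 1.134, -0.075], TCP at [0.163, -0.603, 0.231] pointing down, gripper open.
Joint ranges: [-2.62, 2.62], [-0.44, 2.09], [-1.27, 1.32], [0.08, 2.57], [-1.32, 4.46], [0.12, 2], [-2.74, 2.74]. Speed limits (rad/s): [2.22, 2.22, 3.01, 3.01, 3.14, 3.14, 3.14].

INTERFACE

Orientations are given as a unit quaternion [x, y, z, w].
In Python, from workcell import state, grab_frame, job_done gives the robot as it stands.
- The arm moves only by the tool move_arm, never from a script. Its argument "series" is a list of rows, each a list of 7 numbers: the shift along the world's x, y, z in units of 40 mm (1.0 is 40 mm), then the turn, a rotation vector about the world's x, y, z in units of 6 degrees (1.0 is 6 degrees), then the opening, from 0 (shut) to 1 (fully open). In form: [[tx, ty, tz, ax, ay, az, jaw], ...]. A call has 1 to 20 rows; each row is the pose to reach, as a shift and turn from the pose commanded when the call began; what a row does not reach only later rows make up. A row lasts 1/12 s, in which the tool goes at most 41.7 mm and 7.16 degrees, less where a joint would pass 70% of its speed; a pose out of reach is approached as far as the arm can. A call with a gripper value outside its range is refused whole. The fingers move at their own pace and stop on an object; "squeeze" is the grip in N (left out, the last holds). Time passes only in rows, so rows that repeat a pose let the fingers close. It gives the time, the measured TCP pose, the force and the opening at its end, in the units of the state.
- state(): the state, without advancing time (a new reading comes with each control period).
- grab_frame(name): name is "scene" or "top" or "wrist"; returns a dict with "frame" (480x640x3 uint8, red, green, blue), "depth" (480x640 float32, m along the optical axis (not along the pixel's ray), 0 where there is no reading), "fx", "fy", "cx", "cy" (pixels), "k1" (the pictures are not rectified: a ray, as slopes to the right and down, at radius r is drawn at 1 + k1 r^2 times it, then the intrinsics apply), "world_to_cam" (4x4, takes a point from world to camera coordinates); the wrist camera has in their place "T_tool_cam" (4x4, takes a point from camera to tool coordinates, whose origin is the TCP and whose axes are the flange's). Camera axes: x right, y down, z forward; pixel columns grow to the right and rows downward; lengths in m; the calibration is good to about 2 mm. A picture is of the moment at which its call begins: read the wrist's pose just before it.
- job_done(): hands the job in, once; it reports no verdict.
The state is a dict: "t": time; "joints": joint angles; "qvel": joint speeds; "effort": joint torques, N m; "ee_pos": TCP position; "ee_rot": TCP orientation; "force": force on the tool from outside, world axes, zero at the start; "wrist_torque": the same for the moment, N m; "grip_width": opening from 0.0 (shut) to 1.0 (fully open).
Only numpy, scipy, OpenCV 4.12 (cv2) and the standard library are available. Lean on these libraries where they do the work, as an engineer would, in place of code of your own. Each camera call takes 0.05 s, during which the arm holds its last target.

TASK

Slide the larger, slotted battery pack (not the small plain one) up the sloping shoe on the drain camera console, fully home, so that its detent holds it when you let go. Then turn the lamp dial beside it so that its pointer stands at the long mark on the scale. Leave all the other things on the table where they are.

Things in the scene. Friction and masses are not known exactly. Their poses are not given: they have to be found in the camera images.
- pack: slotted battery pack, 84 (x) x 48 (y) x 50 (z) mm, 0.4 kg, grey on a black foot; starts upright on the table left or right of the console, front (+x) roughly away from the robot. Origin: centre of underside. Four cross ribs on top at the rear, a short lengthwise bar at the front. Grip it across its 48 mm width, anywhere up its plain sides
- pack_slot (a point): mouth of the T slot in the pack's underside: the pack's axes, point at the underside's front edge (pack x = +42). Slot open at the front, closed by a wall in the last 5 mm at the rear. Two lips 5 mm thick leave a gap 18 mm wide; above them it is 30 mm wide, roof 13.5 mm above the underside, with a pocket for the detent
- shoe: battery shoe on the deck. Origin: where the pack's origin is when home (axes then equal too). x up the slope, y left, z the deck's normal, 30 degrees off vertical towards the robot. z = 0 is a flat slippery liner, 56 mm wide, x = -116 to +44, on which the pack slides. Deck is free 45 mm to the right of the pack, 70 mm to its left. Let go before home, the pack slides down and off
- rail_nose (a point): tip, at liner level, of the rounded lower end of the T rail (shoe x = -30 mm, y = 0, shoe's axes). Rail runs up to shoe x = +34: stem 14 mm wide, 7 high, head 26 mm wide, z = 7 to 12: 2 mm clearance each side in the pack's slot. Set the pack on the liner below the nose (pack's origin at shoe x = -76 or less), then slide it up along +x
- detent_point (a point): sprung detent, a steel wedge on the rail, 17 mm above the liner (shoe x = +22). It snaps into the pack's pocket when the pack is home (play 1.5 mm each way): push about 10 N over the last 20 mm. A stop block 28 mm high stands 2 mm beyond the home pack's front
- console: drain camera console, grey wedge 290 mm wide (y), 250 deep (x), fixed. Origin: centre of underside; front at -x, with a low carrying handle to x = -155. Deck rises at 30 degrees from 45 mm height at x = -120 to 150 mm at x = +62; behind it a bank with a screen up to 215 mm, then the lid folded down. Shoe on the right half of the deck, dial on the left, keypad below the dial
- knob (a joint): angle of the lamp dial, rad, 0 to 4.71, grows clockwise looking onto the deck. 0: pointer straight down the slope, towards the robot. Marks every 30 degrees, the long one at 2.09 rad (120 degrees). Stays where it is left
- knob_grip (a point): on the dial's axis, 37 mm above the deck, 7 mm below the top of its grip bar. z along the axis (deck's normal); x along the bar, pointer (white line on top) at the -x end; turns with the dial. Bar 42 mm long, 14 wide (y), 32 high, on a disc of 22 mm radius whose top is 14 mm above the deck; base radius 34
- small_pack: small battery pack, a plain grey block 62 x 44 x 34 mm without a slot: it belongs to another device. Origin: centre of its underside. Leave it alone
- bottle: blue detergent bottle, radius 34, 190 mm tall, standing just beyond the front end of the slotted pack. Origin: centre of its underside. Leave it alone
- tape_measure: tape measure, yellow case 62 x 36 x 58 mm, near the rear end of the slotted pack. Origin: centre of its underside. Leave it alone
- jar: white jar, radius 32, 100 mm tall, beyond the small pack. Origin: centre of its underside. Leave it alone
- torch: black torch lying down, 140 x 36 x 30 mm, near the small pack. Origin: centre of its underside. Leave it alone
- paper_roll: paper roll standing on end, radius 52, 100 mm tall. Origin: centre of its underside. Leave it alone
- screwdriver: screwdriver lying down, 180 mm long, 26 mm thick, on the left. Origin: centre of its underside. Leave it alone
There are look-alikes about, which are no part of the job. Leave any pink or purple look-alike of the pack alone.

How it is judged:
By the outcome, as a careful person would: the job done as asked, in the order asked, and still so for the second after the job is handed in, with the robot touching nothing.
It also fails if it takes over 67 s, if anything falls off the work surface, if the arm or the gripper's body presses on something with over 40 N, if the wrist force passes 120 N, or if a joint passes its speed limit or range.

## Working session

There is one attempt and no reset: what is moved stays moved. The work goes in short steps, Python scripts to look and compute and a tool call to move; the robot and the scene stay as the last step left them, time stands still between calls to the robot, and variables do not carry over. Pictures are saved under pics/ and viewed, and the job is handed in when it is done.

Besides the shell and the picture viewer there is one more tool, called after "Request:" as name(argument=value, ...) on one line, values as JSON. move_arm: Moves the arm, as the interface text tells. Its arguments: {"type":"object","properties":{"series":{"type":"array","items":{"type":"array","items":{"type":"number"}}},"squeeze":{"type":"number"}},"required":["series"]}

```bash
ls; mkdir -p pics
cat > h.py <<'E'
import numpy as np, cv2, pickle
from workcell import state, grab_frame, job_done
def snap(name, out):
    f=grab_frame(name); pickle.dump(f,open(f'pics/{out}.pkl','wb')); cv2.imwrite(f'pics/{out}.png',f['frame'][:,:,::-1]); return f
def load(o): return pickle.load(open(f'pics/{o}.pkl','rb'))
def K(f): return np.array([[f['fx'],0,f['cx']],[0,f['fy'],f['cy']],[0,0,1.]])
def rays(f,uv):
    # undistort: model x_d = x(1+k1 r^2)
    uv=np.asarray(uv,float).reshape(-1,1,2)
    return cv2.undistortPointsIter(uv,K(f),np.array([f['k1'],0,0,0,0]),None,None,(3,50,1e-10)).reshape(-1,2) if hasattr(cv2,'undistortPointsIter') else cv2.undistortPoints(uv,K(f),np.array([f['k1'],0,0,0.])).reshape(-1,2)
def c2w(f,wp=None):
    if 'world_to_cam' in f: return np.linalg.inv(f['world_to_cam'])
    return wp@f['T_tool_cam']
def toolT(s):
    from scipy.spatial.transform import Rotation as R
    T=np.eye(4);T[:3,:3]=R.from_quat(s['ee_rot']).as_matrix();T[:3,3]=s['ee_pos'];return T
def onplane(f,uv,n,d,wp=None):
    # n.p=d
    r=rays(f,uv);T=c2w(f,wp);D=np.c_[r,np.ones(len(r))]@T[:3,:3].T;o=T[:3,3];n=np.asarray(n,float)
    t=(d-o@n)/(D@n);return o+D*t[:,None]
def cloud(f,wp=None):
    h,w=f['depth'].shape;v,u=np.mgrid[:h,:w];r=rays(f,np.stack([u.ravel(),v.ravel()],1))
    z=f['depth'].ravel();T=c2w(f,wp);P=np.c_[r*z[:,None],z]@T[:3,:3].T+T[:3,3]
    P[z==0]=np.nan
    return P.reshape(h,w,3)
def proj(f,P,wp=None):
    Ti=np.linalg.inv(c2w(f,wp));P=np.atleast_2d(P)@Ti[:3,:3].T+Ti[:3,3]
    return cv2.projectPoints(P,np.zeros(3),np.zeros(3),K(f),np.array([f['k1'],0,0,0.]))[0].reshape(-1,2)
E
python3 - <<'E'
from h import *
s=state();print(s)
for n in('scene','top'):
    f=snap(n,n+'0');print(n,f['fx'],f['k1'],np.round(c2w(f),3).tolist())
E
```

```text
pics
{'t': 0.0, 'joints': array([ 1.20439761,  0.43522066,  0.02496369,  1.57414255, -0.01159838,
        1.13399812, -0.07509815]), 'qvel': array([-0.00083116,  0.00049499, -0.00124688,  0.00019552,  0.00120515,
       -0.00239575,  0.00047036]), 'effort': array([ 2.09845789e-04, -6.70454192e+01,  1.02518108e+00, -3.16207623e+01,
        1.56407937e-02,  1.26004469e-02,  1.45940156e-06]), 'ee_pos': array([ 0.16277792, -0.60288085,  0.23050973]), 'ee_rot': array([ 9.91317457e-01,  1.31487792e-01, -1.77907545e-04, -7.92139398e-04]), 'force': array([-0.08046606,  0.84557914,  0.78785972]), 'wrist_torque': array([0.00039952, 0.03307666, 0.00834048]), 'grip_width': 0.999769945836712}
scene 575.3533156022868 -0.1705640966485353 [[0.526, 0.71, -0.467, 1.079], [0.85, -0.449, 0.275, -0.297], [-0.014, -0.542, -0.84, 1.148], [0.0, 0.0, 0.0, 1.0]]
top 473.253457090071 0.012117818362485011 [[-0.024, -0.99, 0.141, 0.349], [-1.0, 0.023, -0.004, 0.04], [0.0, -0.141, -0.99, 1.147], [0.0, 0.0, 0.0, 1.0]]
```

View pics/scene0.png

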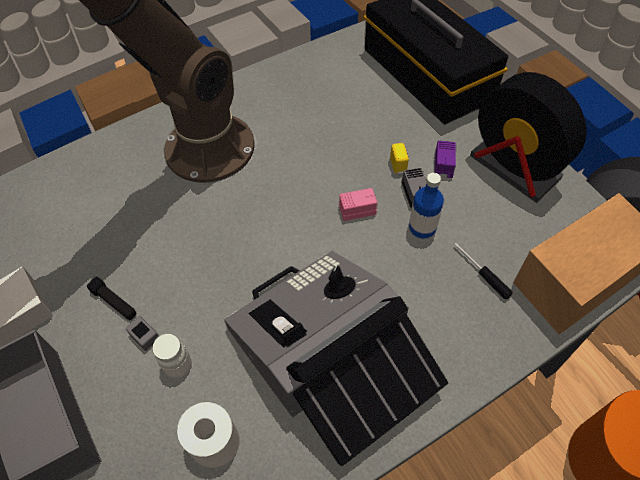

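View pics/top0.png

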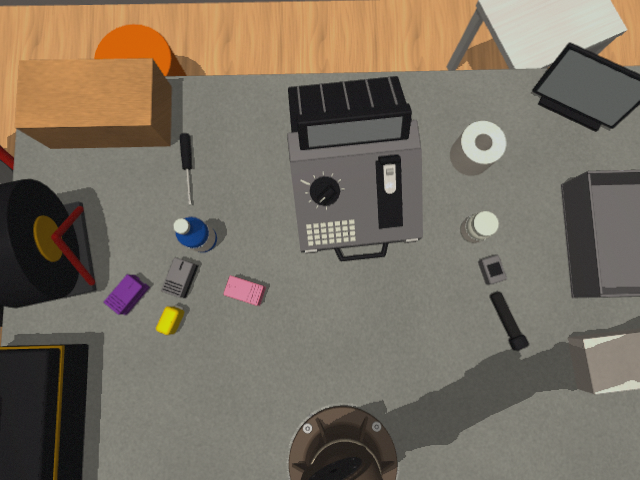

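The top view shows the grey slotted pack at (179,277), the bottle at (193,232), the tape at (169,320), pink and purple decoys at (244,289) and (125,293), the dial at (325,190) and the shoe at (389,180). Next I'll measure from these pixels.

Run:
```python
from h import *
f=load('top0');C=cloud(f)
for n,(u,v) in dict(pack=(178,283),packfront=(183,262),bottle=(181,227),tape=(169,320),purple=(125,293),pink=(244,289),dial=(325,190),shoe=(389,180),deckL=(345,170),deckLow=(400,240),deckhi=(410,150),table=(300,350)).items(): print(n,C[v,u].round(3))
im=f['frame']
c=cv2.resize(im[240:345,90:280],None,fx=4,fy=4,interpolation=cv2.INTER_CUBIC);cv2.imwrite('pics/cropP.png',c[:,:,::-1])
c=cv2.resize(im[120:265,280:430],None,fx=4,fy=4,interpolation=cv2.INTER_CUBIC);cv2.imwrite('pics/cropC.png',c[:,:,::-1])
```

```text
pack [0.415 0.371 0.053]
packfront [0.463 0.361 0.05 ]
bottle [0.52  0.324 0.195]
tape [0.331 0.388 0.056]
purple [0.395 0.494 0.047]
pink [0.397 0.219 0.052]
dial [0.601 0.028 0.151]
shoe [ 0.626 -0.114  0.132]
deckL [ 0.65  -0.018  0.133]
deckLow [ 0.506 -0.15   0.028]
deckhi [ 0.688 -0.161  0.147]
table [0.252 0.095 0.   ]
```

View pics/cropP.png

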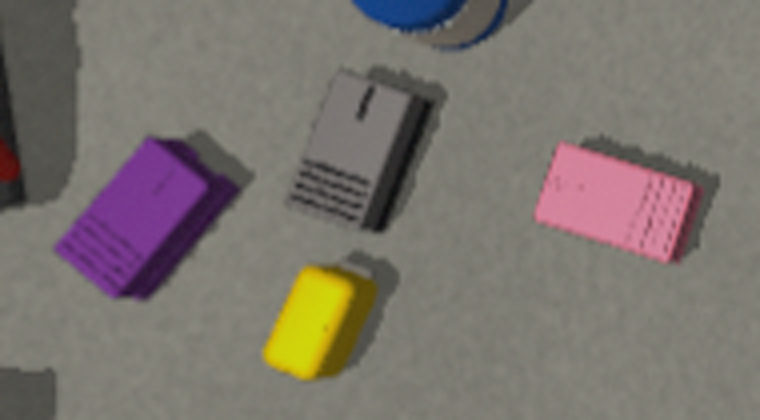

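View pics/cropC.png

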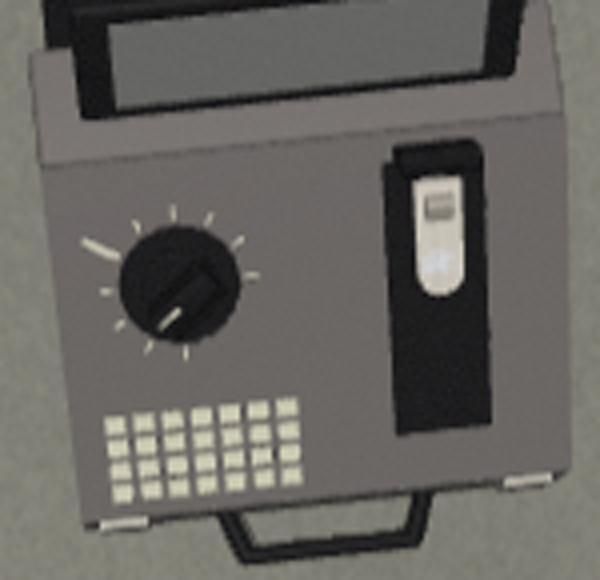

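Run:
```python
from h import *
from scipy.spatial.transform import Rotation as R
for nm in('top0','scene0'):
    f=load(nm);C=cloud(f)
    m=(C[...,2]>.042)&(C[...,2]<.06)&(abs(C[...,0]-.42)<.075)&(abs(C[...,1]-.37)<.055)
    hsv=cv2.cvtColor(f['frame'],cv2.COLOR_RGB2HSV); m&=(hsv[...,1]<80)
    P=C[m];print(nm,len(P),'z',np.median(P[:,2]))
    uv=np.argwhere(m)[:,::-1]
    Q=onplane(f,uv,[0,0,1],.05)
    r=cv2.minAreaRect(Q[:,:2].astype(np.float32)*1000);print(r)
    # deck plane
    m=(abs(C[...,0]-.60)<.1)&(abs(C[...,1]+.04)<.16)&(C[...,2]>.02)&(C[...,2]<.2)
    P=C[m]
    best=None;rng=np.random.default_rng(0)
    for _ in range(400):
        a,b,c=P[rng.integers(len(P),size=3)];n=np.cross(b-a,c-a);
        if np.linalg.norm(n)<1e-9: continue
        n/=np.linalg.norm(n);k=(abs((P-a)@n)<.003).sum()
        if n[2]<0:n=-n
        if n[2]<.8 or n[2]>.92: continue
        if best is None or k>best[0]:best=(k,n,a)
    k,n,a=best;I=P[abs((P-a)@n)<.003];c=I.mean(0);n=np.linalg.svd(I-c,full_matrices=False)[2][2];n*=np.sign(n[2])
    print('deck',k,len(P),n,n@c,'tilt',np.degrees(np.arccos(n[2])),'yaw',np.degrees(np.arctan2(n[1],n[0])))
```

```text
top0 777 z 0.05081020872017894
((447.65771484375, 365.3812561035156), (53.72635269165039, 123.9980239868164), 65.04100799560547)
deck 8896 12436 [-0.49569184 -0.04138683  0.8675118 ] -0.20474863844589888 tilt 29.82923034222618 yaw -175.22726974912027
scene0 406 z 0.049077388284025525
((430.251220703125, 369.24737548828125), (50.14236831665039, 87.80158996582031), 68.01353454589844)
deck 7036 10016 [-0.49102181 -0.04411301  0.87002967] -0.2011005983058728 tilt 29.537912541450087 yaw -174.8663747511676
```

Run:
```python
from h import *
f=snap('wrist','w0');print(f['fx'],f['cx'],f['cy'],f['k1'],f['T_tool_cam'].round(4).tolist())
f=load('top0')
pc=np.array([(340,70),(412,93),(362,228),(287,205)])
P=onplane(f,np.array([90,240])+(pc+.5)/4-.5,[0,0,1],.05)
print(P.round(4)); print('ctr',P.mean(0),[np.linalg.norm(P[i]-P[i-1]) for i in range(4)],np.degrees(np.arctan2(*(P[0]+P[1]-P[2]-P[3])[1::-1])))
n=np.array([-.495,-.0425,.868]);d=-.203
lc=np.array([(385,163),(487,152),(492,422),(397,436)])
L=onplane(f,np.array([280,120])+(lc+.5)/4-.5,n,d+.003);print(L.round(4));print([np.linalg.norm(L[i]-L[i-1]).round(4) for i in range(4)])
```

```text
382.42928995958584 316.0685310101511 241.46575703239773 0.001581380592570526 [[0.0006, -0.9456, -0.3253, 0.0842], [1.0, 0.0006, 0.0001, 0.0008], [0.0001, -0.3253, 0.9456, -0.1436], [0.0, 0.0, 0.0, 1.0]]
[[0.475  0.3805 0.05  ]
 [0.4606 0.3385 0.05  ]
 [0.3834 0.366  0.05  ]
 [0.3976 0.4093 0.05  ]]
ctr [0.42915112 0.37359338 0.05      ] [np.float64(0.08262794755127598), np.float64(0.044399837751232095), np.float64(0.08197048396374382), np.float64(0.04558836162020899)] -19.992033910439904
[[ 0.6667 -0.085   0.1456]
 [ 0.6715 -0.1411  0.1456]
 [ 0.535  -0.1506  0.0673]
 [ 0.5283 -0.0954  0.0662]]
[np.float64(0.1598), np.float64(0.0563), np.float64(0.1576), np.float64(0.0555)]
```

View pics/w0.png

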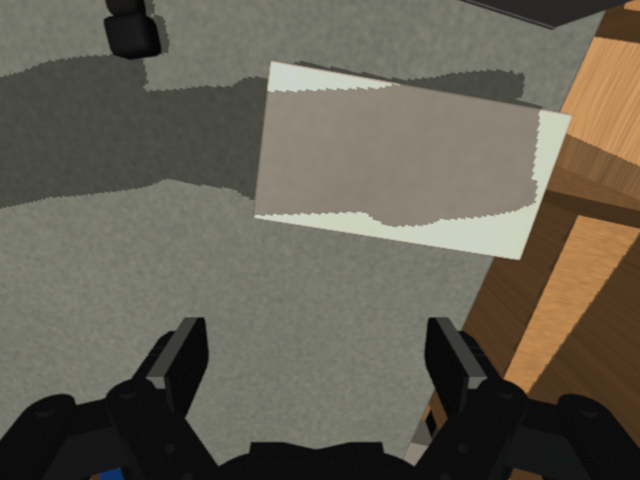

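Liner measures about 160 × 56 mm and the pack top about 83 × 45 mm at yaw −20°, both consistent with spec. Next, a closer wrist look at the console on the way to the pack.

Request:
move_arm(series=[[9.7,13.8,3.2,0,0,-1.7,1],[9.7,13.8,3.2,0,0,-1.7,1],[9.7,13.8,3.2,0,0,-1.7,1],[9.7,13.8,3.2,0,0,-1.7,1],[9.7,13.8,3.2,0,0,-1.7,1],[9.7,13.8,3.2,0,0,-1.7,1],[9.7,13.8,3.2,0,0,-1.7,1],[9.7,13.8,3.2,0,0,-1.7,1],[9.7,13.8,3.2,0,0,-1.7,1],[9.7,13.8,3.2,0,0,-1.7,1],[9.7,13.8,3.2,0,0,-1.7,1],[9.7,13.8,3.2,0,0,-1.7,1],[9.7,13.8,3.2,0,0,-1.7,1],[9.7,13.8,3.2,0,0,-1.7,1],[9.7,13.8,3.2,0,0,-1.7,1],[9.7,13.8,3.2,0,0,-1.7,1],[9.7,13.8,3.2,0,0,-1.7,1],[9.7,13.8,3.2,0,0,-1.7,1],[9.7,13.8,3.2,0,0,-1.7,1],[9.7,13.8,3.2,0,0,-1.7,1]])

```text
t: 1.82
ee_pos: [0.5504, -0.0524, 0.3588]
ee_rot: [0.999, 0.042, -0.001, 0.0]
force: [-0.3, -0.9, -0.1]
grip_width: 1.005
```

Run:
```python
from h import *
s=state();print(s['t'],s['ee_pos'],s['ee_rot'],abs(s['qvel']).max(),s['joints'].round(2))
f=snap('wrist','w1');pickle.dump(s,open('pics/w1s.pkl','wb'))
```

```text
1.8167 [ 0.55040096 -0.05242068  0.35880641] [ 9.99100375e-01  4.24022113e-02 -6.12053138e-04  3.44274918e-04] 0.017350695520731242 [ 0.24  0.26 -0.32  1.52  0.08  1.37 -1.57]
```

View pics/w1.png

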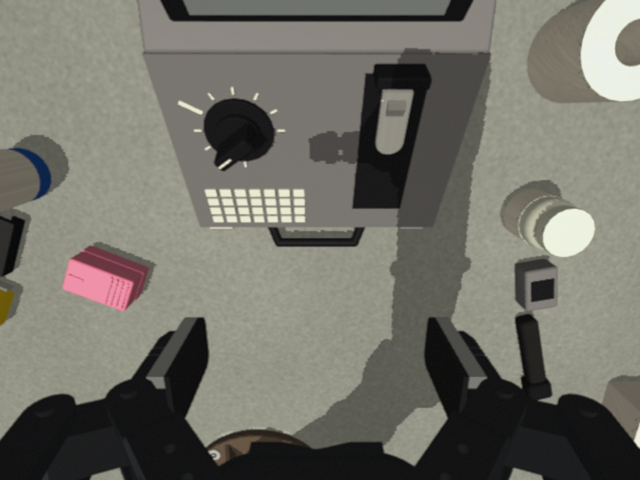

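Run:
```python
from h import *
f=load('w1');im=f['frame']
c=cv2.resize(im[55:255,140:490],None,fx=2.28,fy=2.28,interpolation=cv2.INTER_CUBIC);c=np.clip(c.astype(float)*1.4,0,255).astype(np.uint8);print(c.shape);cv2.imwrite('pics/cropW1.png',c[:,:,::-1])
c=cv2.resize(im[60:220,340:440],None,fx=3.7,fy=3.7,interpolation=cv2.INTER_CUBIC);c=np.clip(c.astype(float)*2.2,0,255).astype(np.uint8);cv2.imwrite('pics/cropW1b.png',c[:,:,::-1])
c=cv2.resize(im[80:180,170:300],None,fx=5,fy=5,interpolation=cv2.INTER_CUBIC);c=np.clip(c.astype(float)*2,0,255).astype(np.uint8);cv2.imwrite('pics/cropW1c.png',c[:,:,::-1])
s=pickle.load(open('pics/w1s.pkl','rb'));C=cloud(f,toolT(s))
m=(abs(C[...,0]-.60)<.08)&(abs(C[...,1]+.04)<.13)&(C[...,2]>.02)&(C[...,2]<.2);P=C[m]
n=np.array([-.495,-.0425,.868]);d=-.203
for _ in range(8):
    I=P[abs(P@n-d)<.0025 ];c=I.mean(0);n=np.linalg.svd(I-c,full_matrices=False)[2][2];n*=np.sign(n[2]);d=n@c
print(len(P),len(I),n,d,np.degrees(np.arccos(n[2])),np.degrees(np.arctan2(-n[1],-n[0])))
T=C[330:400,270:380,2];print('table z',np.median(T))
```

```text
(456, 798, 3)
42495 34631 [-0.49470274 -0.03896101  0.86818848] -0.202713720140778 29.751192908116522 4.5031142156157795
table z nan
```

View pics/cropW1b.png

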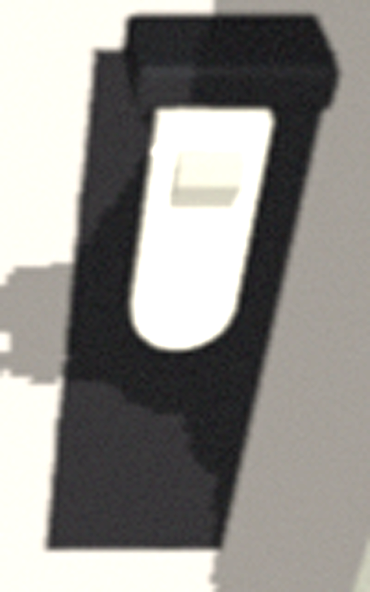

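View pics/cropW1c.png

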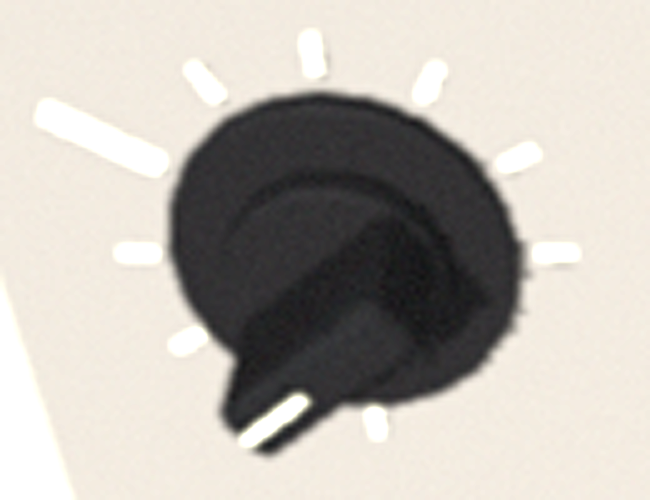

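```bash
cat > fr.py <<'E'
from h import *
def frame(psi):
    c,s=np.cos(psi),np.sin(psi);a=np.radians(30)
    x=np.array([c*np.cos(a),s*np.cos(a),np.sin(a)]);y=np.array([-s,c,0]);z=np.array([-c*np.sin(a),-s*np.sin(a),np.cos(a)])
    return np.c_[x,y,z]
E
python3 - <<'E'
from fr import *
f=load('w1');s=pickle.load(open('pics/w1s.pkl','rb'));W=toolT(s);C=cloud(f,W)
Rm=frame(np.radians(4.5));n=Rm[:,2]
m=(abs(C[...,0]-.60)<.08)&(abs(C[...,1]+.04)<.13);h=C@n
# deck height: patch between dial and shoe
d=np.nanmedian(h[130:220,310:350]);print('deck d',d, np.nanmedian(h[60:80,180:330]),np.nanmedian(h[215:222,310:350]), 'liner',np.nanmedian(h[160:205,365:395]),'rail',np.nanmedian(h[120:150,385:397]))
dl=np.nanmedian(h[160:205,365:395])
def P(c,off,sc,hh): return onplane(f,np.array(off)+(np.array(c,float)+.5)/sc-.5,n,hh,W)@Rm
np.set_printoptions(precision=4,suppress=True)
L=P([(95,50),(48,547),(320,120),(218,547),(130,547)],(340,60),3.7,dl);print('liner',L)
Q=P([(157,110),(130,300),(273,120),(238,300),(180,352)],(340,60),3.7,dl+.012);print('rail',Q)
k=P([(165,165),(160,252),(205,335),(376,408),(533,252),(498,165),(420,100),(314,75),(220,98)],(170,80),5,d)
A=np.c_[2*k[:,:2],np.ones(len(k))];sol=np.linalg.lstsq(A,(k[:,:2]**2).sum(1),rcond=None)[0];print('dial ctr',sol[:2],'r',np.sqrt(sol[2]+sol[:2]@sol[:2]))
def ang(p): return np.degrees(np.arctan2(p[:,1],-p[:,0])) # 0 at -x, grows clockwise: -x -> +y
print('marks',ang(k[:,:2]-sol[:2]))
p=P([(247,440),(303,400)],(170,80),5,d+.044);print('ptr',p,ang(p[:,:2]-sol[:2]),ang(p[:1,:2]-p[1:,:2]))
E
```

```text
deck d -0.205633563849491 -0.20531692417055358 -0.20562782621264578 liner -0.20383634934955316 rail -0.19181747851362296
liner [[ 0.6429 -0.1378 -0.2038]
 [ 0.4834 -0.1394 -0.2038]
 [ 0.6262 -0.1937 -0.2038]
 [ 0.4839 -0.1932 -0.2038]
 [ 0.4836 -0.1654 -0.2038]]
rail [[ 0.6347 -0.152  -0.1918]
 [ 0.5834 -0.152  -0.1918]
 [ 0.6324 -0.1792 -0.1918]
 [ 0.5836 -0.1799 -0.1918]
 [ 0.5672 -0.1673 -0.1918]]
dial ctr [ 0.5848 -0.0206] r 0.03671432774525114
marks [ 120.8572   90.0375   58.6895   -1.1617  -90.9935 -121.6425 -150.6344
  179.2334  150.3553]
ptr [[ 0.5738 -0.0066 -0.1616]
 [ 0.5829 -0.0184 -0.1616]] [51.8801 49.7249] [52.2966]
```

The wrist camera gives the shoe origin at about (0.5995, −0.1657, −0.2038) in the deck axes at yaw 4.5°, the dial centre, and the pointer at about 51°. The bottle is tall and close to the pack's front, so I'll flip the tool half a turn to put the camera on the rear side.

Request:
move_arm(series=[[-3.0,10.6,-2.7,0,0,20,1],[-3.0,10.6,-2.7,0,0,20,1],[-3.0,10.6,-2.7,0,0,20,1],[-3.0,10.6,-2.7,0,0,20,1],[-3.0,10.6,-2.7,0,0,20,1],[-3.0,10.6,-2.7,0,0,20,1],[-3.0,10.6,-2.7,0,0,20,1],[-3.0,10.6,-2.7,0,0,20,1],[-3.0,10.6,-2.7,0,0,20,1],[-3.0,10.6,-2.7,0,0,20,1],[-3.0,10.6,-2.7,0,0,20,1],[-3.0,10.6,-2.7,0,0,20,1],[-3.0,10.6,-2.7,0,0,20,1],[-3.0,10.6,-2.7,0,0,20,1],[-3.0,10.6,-2.7,0,0,25.8,1],[-3.0,10.6,-2.7,0,0,25.8,1],[-3.0,10.6,-2.7,0,0,25.8,1],[-3.0,10.6,-2.7,0,0,25.8,1],[-3.0,10.6,-2.7,0,0,25.8,1],[-3.0,10.6,-2.7,0,0,25.8,1]])

```text
t: 3.53
ee_pos: [0.4319, 0.3707, 0.2511]
ee_rot: [0.273, 0.962, -0.001, 0.001]
force: [-0.1, -0.4, -0.3]
grip_width: 0.996
```

Run:
```python
from h import *
from scipy.spatial.transform import Rotation as R
s=state();print(s['t'],s['ee_pos'],s['ee_rot'],abs(s['qvel']).max(),s['joints'].round(2))
M=toolT(s);print('yaw',np.degrees(np.arctan2(M[1,0],M[0,0])))
f=snap('wrist','w2');pickle.dump(s,open('pics/w2s.pkl','wb'))
```

```text
3.5333 [0.431927   0.37068346 0.25108234] [ 2.72658382e-01  9.62110571e-01 -6.11496229e-04  5.30420162e-04] 1.2988863822888166 [-0.13  0.51 -1.    1.63  0.45  1.25 -0.19]
yaw 148.3549888296318
```

View pics/w2.png

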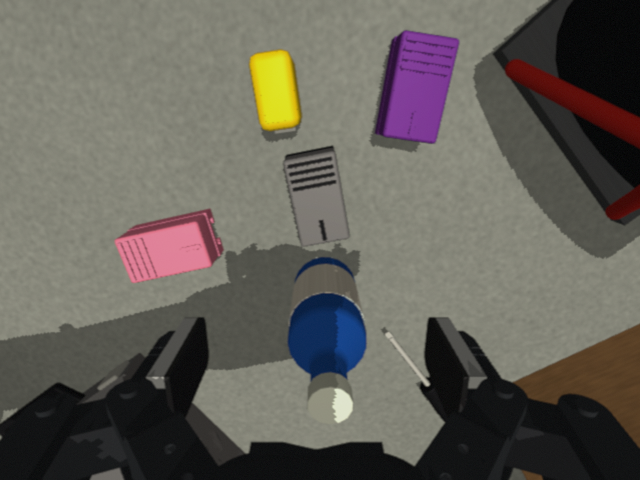

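The turn was not finished when this was taken. The pack is at (317,195), and the bottle cap at (331,403) is forward of it. I'll complete the turn and look again.

Request:
move_arm(series=[[0,0,0,0,0,1.5,1],[0,0,0,0,0,1.5,1],[0,0,0,0,0,1.5,1],[0,0,0,0,0,1.5,1],[0,0,0,0,0,1.5,1]])

```text
t: 4.0
ee_pos: [0.4313, 0.3719, 0.2513]
ee_rot: [0.2, 0.98, -0.0, 0.0]
force: [-0.5, 0.5, -0.7]
grip_width: 1.002
```

Run:
```python
from h import *
np.set_printoptions(precision=4,suppress=True)
s=state();print(s['t'],s['ee_pos'],s['ee_rot'],abs(s['qvel']).max(),s['joints'].round(2))
W=toolT(s);print('yaw',np.degrees(np.arctan2(W[1,0],W[0,0])))
f=snap('wrist','w3');pickle.dump(s,open('pics/w3s.pkl','wb'))
C=cloud(f,W)
hsv=cv2.cvtColor(f['frame'],cv2.COLOR_RGB2HSV)
m=(C[...,2]>.04)&(C[...,2]<.06)&(hsv[...,1]<60)
n,lab,st,ce=cv2.connectedComponentsWithStats(m.astype(np.uint8))
for i in np.argsort(-st[1:,4])[:3]+1:
    uv=np.argwhere(lab==i)[:,::-1];Q=onplane(f,uv,[0,0,1],.05,W)
    print(st[i],np.median(C[lab==i][:,2]),cv2.minAreaRect(Q[:,:2].astype(np.float32)*1000))
print('table',np.nanmedian(C[20:40,20:200,2]))
c=cv2.resize(f['frame'][130:260,260:380],None,fx=5,fy=4.6,interpolation=cv2.INTER_CUBIC);cv2.imwrite('pics/cropW3.png',c[:,:,::-1])
```

```text
4.0 [0.4313 0.3719 0.2513] [ 0.2     0.9798 -0.0002  0.0002] 0.009963178385763459 [-0.11  0.53 -1.04  1.63  0.47  1.26 -0.07]
yaw 156.92602525489664
[ 289  154   55   92 4637] 0.05105493191526078 ((428.163818359375, 373.7799987792969), (47.70374298095703, 84.48613739013672), 69.35929870605469)
[   0  348  122   75 3076] 0.05181751696949011 ((510.2412109375, 19.588478088378906), (54.63328170776367, 157.33151245117188), 4.637015342712402)
[586 164  42  71 509] 0.04929393324685999 ((529.1696166992188, 619.9071044921875), (80.19611358642578, 11.10091781616211), 11.489774703979492)
table 0.0010185132874190872
```

View pics/w3.png

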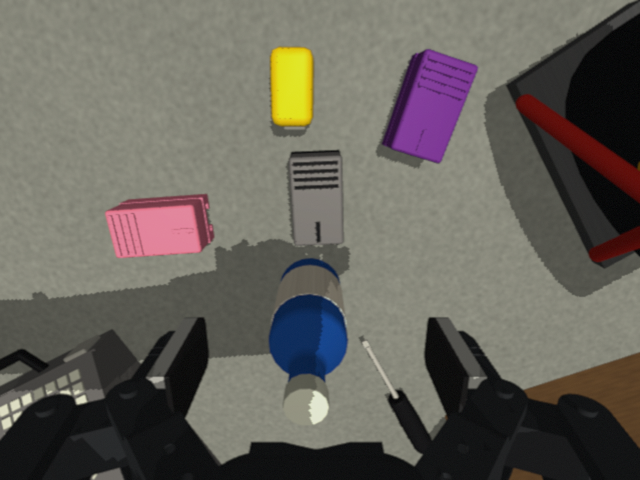

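Pack centre (0.4282, 0.3738), yaw −20.6°, 84.5 × 47.7 mm, so the measurement is good. Descending to grip it slightly behind its centre.

Request:
move_arm(series=[[-0.27,0.12,-0.5,0,0,0.4,1],[-0.27,0.12,-1.2,0,0,0.4,1],[-0.27,0.12,-2.0,0,0,0.4,1],[-0.27,0.12,-2.8,0,0,0.4,1],[-0.27,0.12,-3.6,0,0,0.4,1],[-0.27,0.12,-4.4,0,0,0.4,1],[-0.27,0.12,-5.1,0,0,0.4,1],[-0.27,0.12,-5.7,0,0,0.4,1],[-0.27,0.12,-6.08,0,0,0.4,1],[-0.27,0.12,-6.08,0,0,0.4,1],[-0.27,0.12,-6.08,0,0,0.4,1],[-0.27,0.12,-6.08,0,0,0.4,1]])

```text
t: 5.05
ee_pos: [0.4206, 0.3784, 0.0095]
ee_rot: [0.178, 0.984, 0.001, 0.0]
force: [0.3, 0.0, 0.8]
grip_width: 1.001
```

Run:
```python
from h import *
s=state();print(s['t'],s['ee_pos'],s['ee_rot'],s['force'],s['joints'].round(2))
W=toolT(s);print('yaw',np.degrees(np.arctan2(W[1,0],W[0,0])))
snap('wrist','w4')
```

```text
5.05 [0.42063209 0.37837487 0.009548  ] [1.77693495e-01 9.84085379e-01 8.67331368e-04 4.85882877e-04] [0.33621101 0.02626072 0.7617961 ] [-0.26  0.78 -0.84  1.88  0.77  0.84 -0.29]
yaw 159.529072535566
```

View pics/w4.png

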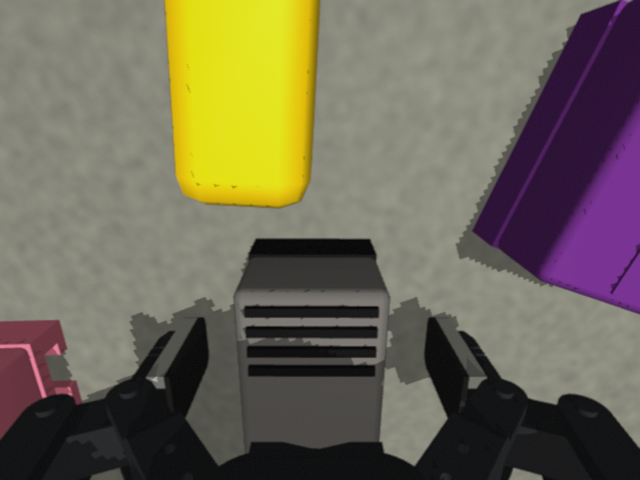

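The pack is centred between the pads (columns 237–388, fingers at 206 and 427). Closing on it now.

Request:
move_arm(series=[[0,0,0,0,0,0,0.8],[0,0,0,0,0,0,0.6],[0,0,0,0,0,0,0.4],[0,0,0,0,0,0,0.3],[0,0,0,0,0,0,0.3],[0,0,0,0,0,0,0.3],[0,0,0,0,0,0,0.3],[0,0,0,0,0,0,0.3]], squeeze=70)

```text
t: 5.77
ee_pos: [0.4206, 0.3777, 0.009]
ee_rot: [0.178, 0.984, 0.0, 0.001]
force: [-0.0, -1.6, 7.9]
grip_width: 0.554
```

Request:
move_arm(series=[[0,0,0.2,0,0,0,0.3],[0,0,0.6,0,0,0,0.3],[0,0,1.2,0,0,0,0.3],[0,0,2.0,0,0,0,0.3],[0,0,3.0,0,0,0,0.3],[0,0,4.0,0,0,0,0.3],[0,0,5.0,0,0,0,0.3],[0,0,5.5,0,0,0,0.3],[0,0,5.5,0,0,0,0.3]])

```text
t: 6.52
ee_pos: [0.4207, 0.3796, 0.2334]
ee_rot: [0.177, 0.984, 0.003, 0.002]
force: [0.6, 1.4, -3.5]
grip_width: 0.555
```

Run:
```python
from h import *
s=state();print(s['t'],s['ee_pos'],s['ee_rot'],s['force'],s['grip_width'],s['joints'].round(2))
W=toolT(s);print('yaw',np.degrees(np.arctan2(W[1,0],W[0,0])))
snap('wrist','w5')
```

```text
6.5167 [0.4206512  0.37959605 0.23339618] [0.17733158 0.98414462 0.00301375 0.00195028] [ 0.56605528  1.36216055 -3.50065142] 0.5549394317221794 [-0.12  0.54 -1.04  1.66  0.49  1.22 -0.06]
yaw 159.57060065145336
```

View pics/w5.png

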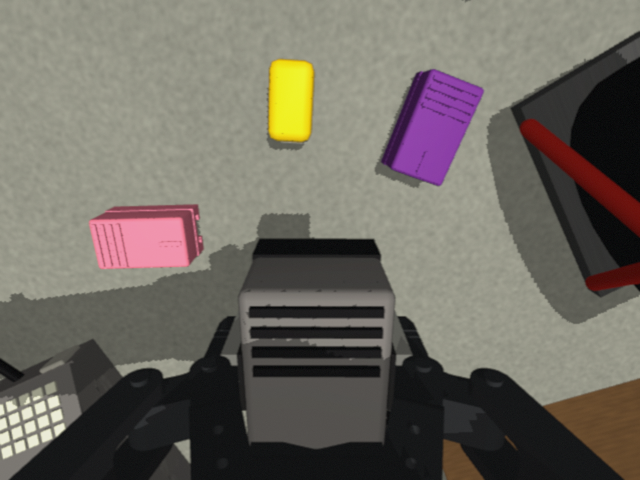

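```bash
cat > plan.py <<'E'
from fr import *
from scipy.spatial.transform import Rotation as R
RS=frame(np.radians(4.5)); OS=RS@np.array([.5995,-.1657,-.2038])
GX,GZ=-.0085,.009
def target(x,y,z): # pack origin in shoe coords -> tool R, TCP
    p=OS+RS@np.array([x+GX,y,z+GZ]); return np.c_[-RS[:,0],RS[:,1],-RS[:,2]],p
def rel(x,y,z):
    s=state();M,p=target(x,y,z);dR=R.from_matrix(M)*R.from_quat(s['ee_rot']).inv()
    print('target',p.round(4),'shift u',((p-s['ee_pos'])/.04).round(2),'rot u',(np.degrees(dR.as_rotvec())/6).round(2))
def where():
    s=state();p=RS.T@(s['ee_pos']-OS)-[GX,0,GZ];Rt=R.from_quat(s['ee_rot']).as_matrix();M,_=target(0,0,0)
    print('t',s['t'],'pack in shoe mm',(p*1e3).round(2),'rot err deg (shoe axes)',np.degrees(R.from_matrix(RS.T@Rt@M.T@RS).as_rotvec()).round(2),'force shoe',(RS.T@s['force']).round(1),'torque',(RS.T@s['wrist_torque']).round(2),'grip',round(s['grip_width'],3),'j',s['joints'].round(2))
E
python3 - <<'E'
from plan import *
f=load('w5')
q=onplane(f,[(315,292),(243,292),(391,292)],[0,0,1],-.041,np.eye(4));print('rear top edge in tool',q.round(4))
q=onplane(f,[(315,239),(315,258)],[0,0,1],.009,np.eye(4));print('rear bottom edge',q.round(4))
print('OS',OS);rel(-.085,0,.06);rel(-.085,0,0)
E
```

```text
rear top edge in tool [[ 0.0322 -0.0008 -0.041 ]
 [ 0.0322 -0.0222 -0.041 ]
 [ 0.0322  0.0218 -0.041 ]]
rear bottom edge [[ 0.0319 -0.0009  0.009 ]
 [ 0.0233 -0.0009  0.009 ]]
OS [ 0.63216831 -0.11645965  0.12325402]
target [ 0.5171 -0.1255  0.1363] shift u [  2.42 -12.59  -2.35] rot u [-0.73 -4.97  4.06]
target [ 0.547  -0.1232  0.0843] shift u [  3.16 -12.53  -3.65] rot u [-0.73 -4.97  4.06]
```

Request:
move_arm(series=[[1.4,-12.6,0.5,-0.73,-4.97,4.06,0.3],[1.4,-12.6,0.5,-0.73,-4.97,4.06,0.3],[1.4,-12.6,0.5,-0.73,-4.97,4.06,0.3],[1.4,-12.6,0.5,-0.73,-4.97,4.06,0.3],[1.4,-12.6,0.5,-0.73,-4.97,4.06,0.3],[1.4,-12.6,0.5,-0.73,-4.97,4.06,0.3],[1.4,-12.6,0.5,-0.73,-4.97,4.06,0.3],[1.4,-12.6,0.5,-0.73,-4.97,4.06,0.3],[1.4,-12.6,0.5,-0.73,-4.97,4.06,0.3],[1.4,-12.6,0.5,-0.73,-4.97,4.06,0.3],[1.4,-12.6,0.5,-0.73,-4.97,4.06,0.3],[1.4,-12.6,0.5,-0.73,-4.97,4.06,0.3],[1.4,-12.6,0.5,-0.73,-4.97,4.06,0.3],[1.4,-12.6,0.5,-0.73,-4.97,4.06,0.3],[1.4,-12.6,0.5,-0.73,-4.97,4.06,0.3],[1.4,-12.6,0.5,-0.73,-4.97,4.06,0.3],[1.4,-12.6,0.5,-0.73,-4.97,4.06,0.3]])

```text
t: 7.98
ee_pos: [0.4748, -0.131, 0.2461]
ee_rot: [-0.034, 0.966, 0.008, 0.256]
force: [0.9, 0.8, -4.0]
grip_width: 0.554
```

```bash
sed -i 's/GX,GZ=-.0085/GX,GZ=-.009/' plan.py
python3 - <<'E'
from plan import *
where();rel(-.085,0,.04);print(abs(state()['qvel']).max())
E
```

```text
t 7.9833 pack in shoe mm [-66.4   -2.13 176.44] rot err deg (shoe axes) [-0.3   0.26 -0.34] force shoe [-1.2  0.7 -3.9] torque [ 0.02  0.93 -0.  ] grip 0.554 j [ 0.72  0.01 -0.42  2.24 -0.42  0.44  2.28]
target [ 0.5266 -0.1248  0.1187] shift u [ 1.29  0.16 -3.19] rot u [ 0.02 -0.04  0.08]
0.11523493423459895
```

Request:
move_arm(series=[[0.6,0.16,-1.4,0,0,0.05,0.3],[1.0,0.16,-2.4,0,0,0.05,0.3],[1.3,0.16,-3.1,0,0,0.05,0.3],[1.3,0.16,-3.2,0,0,0.05,0.3],[1.3,0.16,-3.2,0,0,0.05,0.3],[1.3,0.16,-3.2,0,0,0.05,0.3],[1.3,0.16,-3.2,0,0,0.05,0.3]])

```text
t: 8.57
ee_pos: [0.5279, -0.1202, 0.125]
ee_rot: [-0.044, 0.967, 0.011, 0.25]
force: [0.1, 0.5, -3.0]
grip_width: 0.551
```

Run:
```python
from plan import *
where();rel(-.085,0,.012);rel(-.085,0,.0)
snap('wrist','w6');snap('scene','s6');snap('top','t6')
```

```text
t 8.5667 pack in shoe mm [-80.39   4.4   44.61] rot err deg (shoe axes) [0.31 0.97 0.61] force shoe [-1.3  0.5 -2.7] torque [ 0.    0.95 -0.01] grip 0.551 j [ 0.4   0.28 -0.2   2.31 -0.89  0.12  2.74]
target [ 0.5405 -0.1237  0.0944] shift u [ 0.32 -0.09 -0.76] rot u [ 0.02 -0.16 -0.11]
target [ 0.5465 -0.1232  0.084 ] shift u [ 0.47 -0.07 -1.02] rot u [ 0.02 -0.16 -0.11]
```

View pics/w6.png

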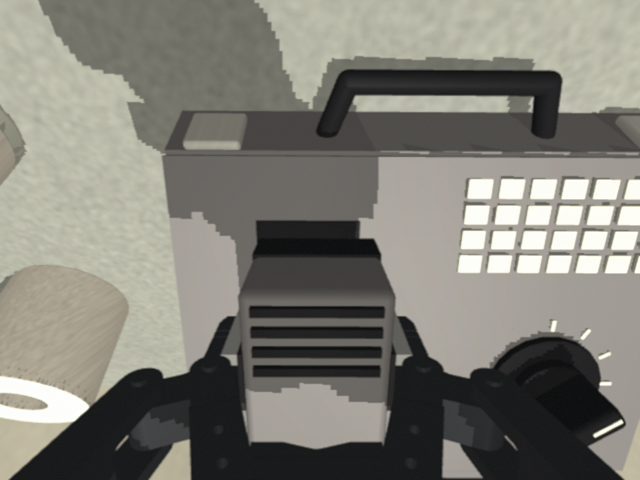

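View pics/t6.png

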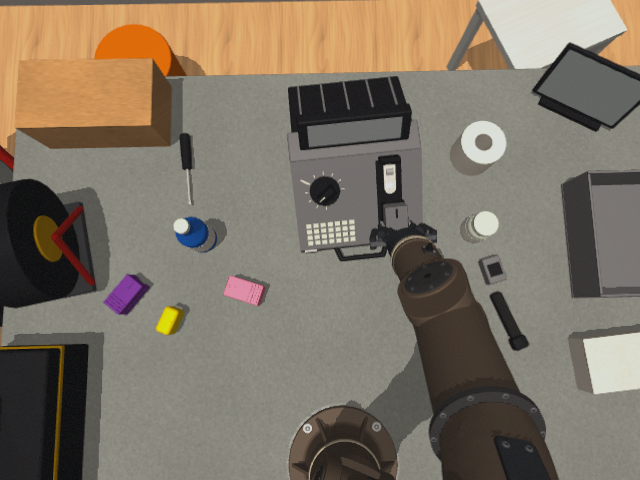

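View pics/s6.png

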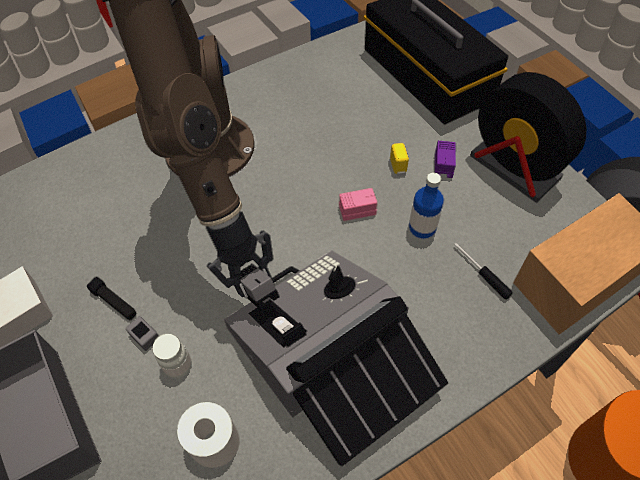

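At this tilt, joint 6 (0.12) and joint 7 (2.74) sit at their limits, so the straight grip can't be carried down to the shoe. I'll set the pack down in the free area before the console and regrip it with the tool leaning forward 20°, so the tool is nearly vertical on the slope.

```bash
cat >> plan.py <<'E'
from scipy.spatial.transform import Rotation as R
def Rz(a): return R.from_euler('z',a,degrees=True).as_matrix()
def Ry(a): return R.from_euler('y',a,degrees=True).as_matrix()
def tgt(Rp,Op,gx,gz,beta=0.):
    # flipped tool; tool z = (-sin b,0,-cos b) in pack axes
    Rt=Rp@Ry(beta)@np.diag([-1.,1,-1]); return Rt,np.asarray(Op)+Rp@np.array([gx,0,gz])
def relT(M,p,msg=''):
    s=state();dR=R.from_matrix(M)*R.from_quat(s['ee_rot']).inv()
    print(msg,'target',p.round(4),'shift u',((p-s['ee_pos'])/.04).round(2),'rot u',(np.degrees(dR.as_rotvec())/6).round(2))
E
python3 - <<'E'
from plan import *
s=state();print(s['t'])
relT(*tgt(Rz(4.5),[.37,-.10,.15],-.009,.009),'hi');relT(*tgt(Rz(4.5),[.37,-.10,.0],-.009,.009),'lo')
f=load('top0');C=cloud(f);h=C[240:262,330:390,2];i=np.argwhere(h>.02);print('handle x min',np.nanmin(C[240:262,330:390,0][h>.02]),np.nanmax(h[h<.1]))
E
```

```text
8.7167
hi target [ 0.361  -0.1007  0.159 ] shift u [-4.2   0.52  0.79] rot u [-0.38  4.87 -0.11]
lo target [ 0.361  -0.1007  0.009 ] shift u [-4.2   0.52 -2.96] rot u [-0.38  4.87 -0.11]
handle x min 0.46127031671618224 0.058130901572204685
```

Request:
move_arm(series=[[-0.5,0.1,1.0,0,0,0,0.3],[-1.5,0.2,1.8,-0.1,1,0,0.3],[-2.5,0.3,2.0,-0.2,2,0,0.3],[-3.5,0.4,2.0,-0.3,3,0,0.3],[-4.2,0.5,1.5,-0.38,4,-0.1,0.3],[-4.2,0.5,0.8,-0.38,4.87,-0.1,0.3],[-4.2,0.5,0.8,-0.38,4.87,-0.1,0.3],[-4.2,0.5,0.8,-0.38,4.87,-0.1,0.3],[-4.2,0.5,0.8,-0.38,4.87,-0.1,0.3],[-4.2,0.5,0.8,-0.38,4.87,-0.1,0.3]])

```text
t: 9.55
ee_pos: [0.3625, -0.1023, 0.1598]
ee_rot: [-0.038, 0.999, -0.0, 0.002]
force: [-0.2, 0.4, -4.1]
grip_width: 0.552
```

Run:
```python
from plan import *
s=state();print(s['t'],s['ee_pos'],s['joints'].round(2),abs(s['qvel']).max())
relT(*tgt(Rz(4.5),[.37,-.10,.01],-.009,.009),'10mm');relT(*tgt(Rz(4.5),[.37,-.10,.0],-.009,.009),'lo')
```

```text
9.55 [ 0.362508   -0.10232684  0.15978905] [-0.22  0.11  0.39  2.25 -0.06  0.79  1.86] 0.012226470985668427
10mm target [ 0.361  -0.1007  0.019 ] shift u [-0.04  0.04 -3.52] rot u [-0.    0.03  0.03]
lo target [ 0.361  -0.1007  0.009 ] shift u [-0.04  0.04 -3.77] rot u [-0.    0.03  0.03]
```

Request:
move_arm(series=[[0,0,-1.0,0,0,0,0.3],[0,0,-2.0,0,0,0,0.3],[0,0,-3.0,0,0,0,0.3],[0,0,-3.5,0,0,0,0.3],[0,0,-3.6,0,0,0,0.3],[0,0,-3.7,0,0,0,0.3],[0,0,-3.76,0,0,0,0.3],[0,0,-3.78,0,0,0,0.3],[0,0,-3.78,0,0,0,0.3],[0,0,-3.78,0,0,0,0.3]])

```text
t: 10.38
ee_pos: [0.3626, -0.1017, 0.009]
ee_rot: [-0.037, 0.999, 0.0, 0.001]
force: [0.0, 0.4, -4.0]
grip_width: 0.558
```

Run:
```python
from plan import *
s=state();print(s['t'],s['ee_pos'],s['ee_rot'],s['joints'].round(2),s['force'])
```

```text
10.3833 [ 0.36257177 -0.1016578   0.00897189] [-3.66753579e-02  9.99326541e-01  4.28063374e-04  1.09510480e-03] [-0.06  0.44  0.24  2.39 -0.32  0.33  2.11] [ 0.04400496  0.39201053 -4.0052582 ]
```

Request:
move_arm(series=[[0,0,-0.04,0,0,0,0.3],[0,0,-0.08,0,0,0,0.3],[0,0,-0.08,0,0,0,0.3]])

```text
t: 10.63
ee_pos: [0.363, -0.1016, 0.0079]
ee_rot: [-0.036, 0.999, 0.001, 0.002]
force: [-12.4, 3.2, 74.1]
grip_width: 0.553
```

Run:
```python
from plan import *
s=state();print(s['t'],s['ee_pos'],s['ee_rot'],s['joints'].round(2),s['force'])
```

```text
10.6333 [ 0.36295721 -0.10157749  0.00785016] [-0.03602736  0.99934746  0.0011442   0.00231714] [-0.05  0.44  0.24  2.4  -0.33  0.33  2.12] [-12.38481472   3.18563015  74.0998188 ]
```

Very stiff contact (about 74 N for 2 mm), so I'll use sub-millimetre steps on the liner. Releasing with a small rise.

Request:
move_arm(series=[[0,0,0.06,0,0,0,0.3],[0,0,0.08,0,0,0,0.6],[0,0,0.1,0,0,0,0.8],[0,0,0.1,0,0,0,0.95],[0,0,0.1,0,0,0,0.95],[0,0,0.1,0,0,0,0.95]])

```text
t: 11.13
ee_pos: [0.3616, -0.1016, 0.0087]
ee_rot: [-0.037, 0.999, 0.001, -0.0]
force: [0.2, 0.0, -0.2]
grip_width: 0.954
```

Run:
```python
from plan import *
s=state();print(s['t'],s['ee_pos'],s['ee_rot'],s['joints'].round(2),s['force'],s['grip_width'])
relT(*tgt(Rz(4.2),[.363+.009,-.1015+.0007,0],-.015,.012,20),'tilt')
relT(*tgt(Rz(4.2),[.363+.009,-.1015+.0007,0.03],-.015,.012,20),'tilt hi')
snap('wrist','w7')
```

```text
11.1333 [ 0.36163091 -0.10156036  0.00868276] [-3.65942941e-02  9.99330045e-01  5.17936457e-04 -2.23328187e-04] [-0.06  0.44  0.24  2.39 -0.32  0.34  2.11] [ 0.18178426  0.0156783  -0.17900251] 0.9539582711357588
tilt target [ 0.357  -0.1019  0.012 ] shift u [-0.11 -0.01  0.08] rot u [-0.25  3.32  0.  ]
tilt hi target [ 0.357  -0.1019  0.042 ] shift u [-0.11 -0.01  0.83] rot u [-0.25  3.32  0.  ]
```

View pics/w7.png

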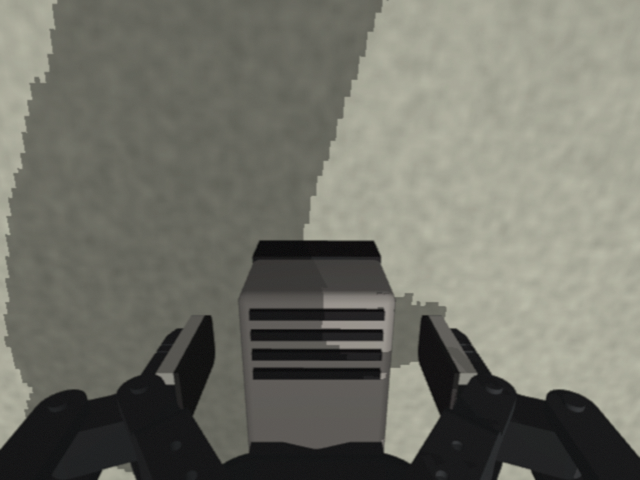

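The pack is upright between the open pads. Leaning the tool 20° in place and regripping.

Request:
move_arm(series=[[-0.05,0,0.2,-0.08,1.1,0,0.95],[-0.1,0,0.2,-0.16,2.2,0,0.95],[-0.11,0,0.15,-0.25,3.32,0,0.95],[-0.11,0,0.08,-0.25,3.32,0,0.95],[-0.11,0,0.08,-0.25,3.32,0,0.95],[-0.11,0,0.08,-0.25,3.32,0,0.95],[-0.11,0,0.08,-0.25,3.32,0,0.6],[-0.11,0,0.08,-0.25,3.32,0,0.4],[-0.11,0,0.08,-0.25,3.32,0,0.3],[-0.11,0,0.08,-0.25,3.32,0,0.3],[-0.11,0,0.08,-0.25,3.32,0,0.3],[-0.11,0,0.08,-0.25,3.32,0,0.3]], squeeze=80)

```text
t: 12.18
ee_pos: [0.3567, -0.1018, 0.0127]
ee_rot: [-0.035, 0.984, -0.006, -0.173]
force: [-0.6, 0.4, 6.2]
grip_width: 0.551
```

Run:
```python
from plan import *
s=state();print(s['t'],s['ee_pos'],s['ee_rot'],s['joints'].round(2),s['force'],s['grip_width'])
Op=np.array([.363+.009,-.1015+.0007,0]);Rp=Rz(4.2)
W=toolT(s)
G=np.eye(4);G[:3,:3]=W[:3,:3].T@Rp;G[:3,3]=W[:3,:3].T@(Op-W[:3,3]);np.save('G.npy',G);print('TCP in pack',Rp.T@(W[:3,3]-Op))
f=snap('wrist','w8')
# check rear edges pred in pack frame
Z=np.linalg.inv(G);
P=lambda c:np.array(c)@G[:3,:3].T+G[:3,3]
print(proj(f,P([[-.042,-.024,.05],[-.042,.024,.05],[-.042,-.024,0],[-.042,.024,0]]),np.eye(4)))
```

```text
12.1833 [ 0.35668262 -0.1017884   0.0126944 ] [-0.03542052  0.98422755 -0.00589193 -0.17322474] [-0.21  0.6   0.4   2.15 -0.2   0.79  1.97] [-0.64191095  0.43600827  6.23784802] 0.5508032633025362
TCP in pack [-0.01534864  0.00013607  0.0126944 ]
[[245.07991839 257.80290422]
 [390.43337782 257.66923956]
 [265.12308392 254.96196437]
 [369.25356537 254.86684224]]
```

View pics/w8.png

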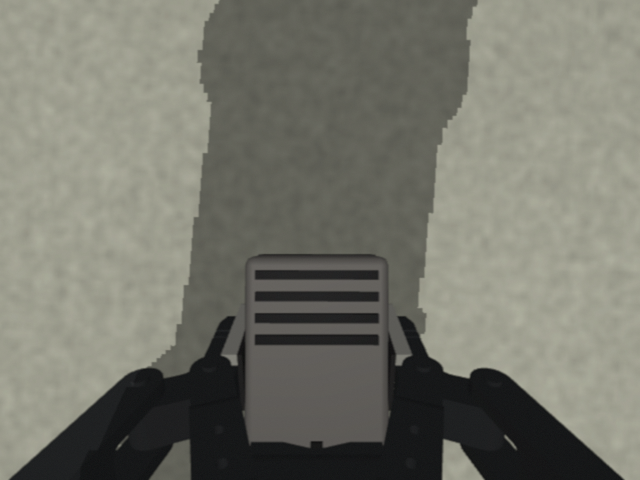

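```bash
cat >> plan.py <<'E'
import os
if os.path.exists('G.npy'): G=np.load('G.npy')
def packT(x,y,z,Rp=None):
    T=np.eye(4);T[:3,:3]=RS;T[:3,3]=OS+RS@np.array([x,y,z]);return T
def relP(x,y,z,msg=''):
    T=packT(x,y,z)@np.linalg.inv(G);relT(T[:3,:3],T[:3,3],msg)
def where2():
    s=state();T=toolT(s)@G;S=packT(0,0,0);D=np.linalg.inv(S)@T
    print('t',round(s['t'],2),'pack in shoe mm',(D[:3,3]*1e3).round(2),'rot deg',np.degrees(R.from_matrix(D[:3,:3]).as_rotvec()).round(2),'F shoe',(RS.T@s['force']).round(1),'tq',(RS.T@s['wrist_torque']).round(2),'grip',round(s['grip_width'],3),'j',s['joints'].round(2),'v',abs(s['qvel']).max().round(2))
E
python3 - <<'E'
from plan import *
where2();relP(-.087,0,.05,'hi');relP(-.087,0,.01)
E
```

```text
t 12.23 pack in shoe mm [-285.22   36.02   22.33] rot deg [-0.08 30.   -0.3 ] F shoe [2.1 0.2 6.8] tq [-0.07  0.29  0.04] grip 0.551 j [-0.21  0.6   0.4   2.15 -0.2   0.79  1.97] v 0.0
hi target [ 0.5125 -0.1257  0.1264] shift u [ 3.9  -0.6   2.84] rot u [ 0.38 -4.99  0.05]
 target [ 0.5325 -0.1242  0.0917] shift u [ 4.4  -0.56  1.98] rot u [ 0.38 -4.99  0.05]
```

Request:
move_arm(series=[[0,0,0.1,0,0,0,0.3],[0,0,0.7,0,0,0,0.3],[0,0,1.6,0,-0.8,0,0.3],[0.3,-0.1,2.5,0.1,-1.8,0,0.3],[1.1,-0.2,3.2,0.2,-2.8,0,0.3],[2.1,-0.4,3.5,0.3,-3.8,0.05,0.3],[3.1,-0.5,3.4,0.38,-4.6,0.05,0.3],[3.7,-0.6,3.1,0.38,-4.99,0.05,0.3],[3.9,-0.6,2.84,0.38,-4.99,0.05,0.3],[3.9,-0.6,2.84,0.38,-4.99,0.05,0.3],[3.9,-0.6,2.84,0.38,-4.99,0.05,0.3],[3.9,-0.6,2.84,0.38,-4.99,0.05,0.3],[3.9,-0.6,2.84,0.38,-4.99,0.05,0.3]])

```text
t: 13.32
ee_pos: [0.5125, -0.1255, 0.126]
ee_rot: [-0.039, 0.995, 0.004, 0.087]
force: [-0.0, 0.1, -3.8]
grip_width: 0.554
```

Run:
```python
from plan import *
where2();relP(-.087,0,.008,'8');relP(-.087,0,.004,'4')
snap('wrist','w9');snap('top','t9')
```

```text
t 13.32 pack in shoe mm [-87.26   0.22  49.66] rot deg [-0.01  0.02  0.05] F shoe [-1.9  0.1 -3.3] tq [0.02 0.35 0.05] grip 0.554 j [-0.15  0.33  0.4   2.1  -0.33  0.59  2.13] v 0.01
8 target [ 0.5335 -0.1241  0.09  ] shift u [ 0.53  0.04 -0.9 ] rot u [ 0.01 -0.   -0.01]
4 target [ 0.5355 -0.1239  0.0865] shift u [ 0.57  0.04 -0.99] rot u [ 0.01 -0.   -0.01]
```

View pics/w9.png

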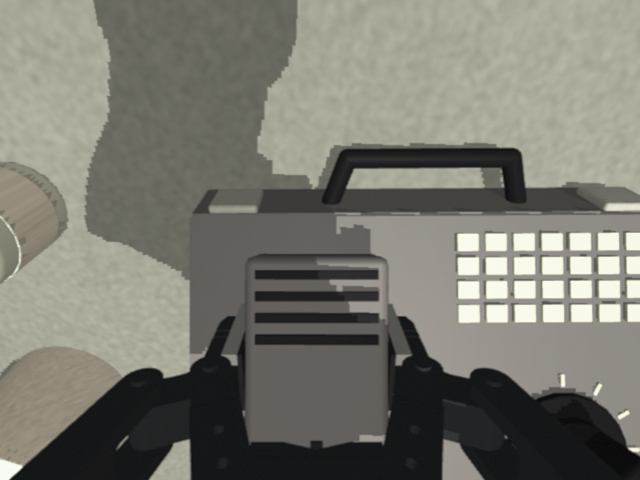

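Request:
move_arm(series=[[0.25,0.02,-0.43,0,0,0,0.3],[0.43,0.03,-0.74,0,0,0,0.3],[0.51,0.04,-0.88,0,0,0,0.3],[0.545,0.04,-0.94,0,0,0,0.3],[0.545,0.04,-0.94,0,0,0,0.3],[0.545,0.04,-0.94,0,0,0,0.3]])

```text
t: 13.92
ee_pos: [0.5348, -0.1242, 0.0884]
ee_rot: [-0.039, 0.995, 0.004, 0.087]
force: [0.1, 0.0, -3.1]
grip_width: 0.554
```

Run:
```python
from plan import *
where2()
```

```text
t 13.92 pack in shoe mm [-86.66  -0.22   5.92] rot deg [-0.03  0.    0.05] F shoe [-1.4  0.  -2.7] tq [-0.01  0.33 -0.02] grip 0.554 j [-0.11  0.42  0.35  2.09 -0.39  0.52  2.18] v 0.01
```

Request:
move_arm(series=[[0.02,0,-0.03,0,0,0,0.3],[0.038,0.003,-0.065,0,0,0,0.3],[0.038,0.003,-0.065,0,0,0,0.3]])

```text
t: 14.17
ee_pos: [0.5367, -0.1239, 0.0856]
ee_rot: [-0.039, 0.995, 0.004, 0.088]
force: [-0.1, -0.2, -3.2]
grip_width: 0.555
```

Request:
move_arm(series=[[0.0125,0.001,-0.022,0,0,0,0.3],[0.0125,0.001,-0.022,0,0,0,0.3]])

```text
t: 14.33
ee_pos: [0.5371, -0.1238, 0.0845]
ee_rot: [-0.039, 0.995, 0.004, 0.087]
force: [0.6, -0.0, -3.5]
grip_width: 0.55
```

Run:
```python
from plan import *
where2()
```

```text
t 14.33 pack in shoe mm [-8.66e+01 -1.00e-02  1.45e+00] rot deg [-0.02 -0.01  0.06] F shoe [-1.3 -0.  -3.3] tq [-0.02  0.38 -0.02] grip 0.55 j [-0.11  0.43  0.35  2.09 -0.4   0.51  2.18] v 0.0
```

Request:
move_arm(series=[[0.0125,0.001,-0.022,0,0,0,0.3],[0.0125,0.001,-0.022,0,0,0,0.3]])

```text
t: 14.5
ee_pos: [0.5376, -0.1238, 0.0836]
ee_rot: [-0.039, 0.995, 0.004, 0.087]
force: [0.2, -0.8, -4.3]
grip_width: 0.552
```

Run:
```python
from plan import *
where2()
```

```text
t 14.5 pack in shoe mm [-8.666e+01 -1.000e-02  3.600e-01] rot deg [-0.02  0.    0.06] F shoe [-2.1 -0.8 -3.8] tq [ 0.02  0.37 -0.01] grip 0.552 j [-0.11  0.43  0.35  2.09 -0.4   0.51  2.18] v 0.0
```

Request:
move_arm(series=[[0.0125,0.001,-0.022,0,0,0,0.3],[0.0125,0.001,-0.022,0,0,0,0.3]])

```text
t: 14.67
ee_pos: [0.538, -0.1238, 0.0828]
ee_rot: [-0.039, 0.995, 0.004, 0.087]
force: [-1.3, -0.2, -3.3]
grip_width: 0.55
```

Request:
move_arm(series=[[0.008,0.0006,-0.014,0,0,0,0.3],[0.008,0.0006,-0.014,0,0,0,0.3]])

```text
t: 14.83
ee_pos: [0.5381, -0.1238, 0.0827]
ee_rot: [-0.039, 0.995, 0.004, 0.087]
force: [-6.2, 0.8, 7.4]
grip_width: 0.551
```

Run:
```python
from plan import *
where2()
```

```text
t 14.83 pack in shoe mm [-8.669e+01 -8.000e-02 -6.500e-01] rot deg [0.   0.   0.05] F shoe [-1.6  1.3  9.5] tq [ 0.44  1.   -0.04] grip 0.551 j [-0.11  0.43  0.35  2.09 -0.4   0.51  2.18] v 0.0
```

Liner contact is at z ≈ −0.6 mm, about 10 N. Sliding up to the nose.

Request:
move_arm(series=[[0.09,0.007,0.05,0,0,0,0.3],[0.17,0.013,0.1,0,0,0,0.3],[0.26,0.02,0.15,0,0,0,0.3],[0.26,0.02,0.15,0,0,0,0.3]])

```text
t: 15.17
ee_pos: [0.5481, -0.1231, 0.0885]
ee_rot: [-0.039, 0.995, 0.004, 0.087]
force: [-7.1, 0.4, 7.2]
grip_width: 0.555
```

Run:
```python
from plan import *
where2()
```

```text
t 15.17 pack in shoe mm [-75.03  -0.18  -0.63] rot deg [-0.    0.06  0.04] F shoe [-2.5  1.   9.7] tq [ 0.42  1.09 -0.05] grip 0.555 j [-0.12  0.44  0.36  2.06 -0.39  0.54  2.17] v 0.01
```

Request:
move_arm(series=[[0.06,0.005,0.036,0,0,0,0.3],[0.12,0.01,0.07,0,0,0,0.3],[0.17,0.015,0.1,0,0,0,0.3],[0.17,0.015,0.1,0,0,0,0.3]])

```text
t: 15.5
ee_pos: [0.5547, -0.1226, 0.0924]
ee_rot: [-0.039, 0.995, 0.004, 0.087]
force: [-6.8, -0.8, 6.1]
grip_width: 0.554
```

Run:
```python
from plan import *
where2()
```

```text
t 15.5 pack in shoe mm [-67.4   -0.19  -0.63] rot deg [-0.01  0.08  0.03] F shoe [-2.9 -0.2  8.7] tq [0.27 1.14 0.02] grip 0.554 j [-0.12  0.44  0.36  2.04 -0.39  0.55  2.16] v 0.01
```

Request:
move_arm(series=[[0.08,0.006,0.046,0,0,0,0.3],[0.16,0.013,0.093,0,0,0,0.3],[0.24,0.02,0.14,0,0,0,0.3],[0.325,0.026,0.188,0,0,0,0.3],[0.325,0.026,0.188,0,0,0,0.3]])

```text
t: 15.92
ee_pos: [0.568, -0.1215, 0.1001]
ee_rot: [-0.039, 0.995, 0.004, 0.087]
force: [-6.6, -0.2, 7.0]
grip_width: 0.553
```

Run:
```python
from plan import *
where2()
```

```text
t 15.92 pack in shoe mm [-51.98  -0.15  -0.64] rot deg [-0.01  0.06  0.04] F shoe [-2.2  0.3  9.4] tq [ 0.31  1.05 -0.01] grip 0.553 j [-0.14  0.44  0.37  2.   -0.38  0.58  2.14] v 0.01
```

Request:
move_arm(series=[[0.1,0.008,0.058,0,0,0,0.3],[0.2,0.016,0.115,0,0,0,0.3],[0.3,0.024,0.173,0,0,0,0.3],[0.4,0.032,0.231,0,0,0,0.3],[0.5,0.04,0.289,0,0,0,0.3],[0.6,0.047,0.347,0,0,0,0.3],[0.65,0.051,0.375,0,0,0,0.3],[0.65,0.051,0.375,0,0,0,0.3]])

```text
t: 16.58
ee_pos: [0.5928, -0.1196, 0.1145]
ee_rot: [-0.039, 0.996, 0.004, 0.086]
force: [-9.4, 0.6, 5.6]
grip_width: 0.555
```

Run:
```python
from plan import *
where2()
```

```text
t 16.58 pack in shoe mm [-23.31  -0.16  -0.61] rot deg [0.   0.18 0.02] F shoe [-5.3  1.3  9.5] tq [0.25 1.49 0.02] grip 0.555 j [-0.15  0.46  0.39  1.93 -0.36  0.64  2.11] v 0.01
```

Request:
move_arm(series=[[0.08,0.006,0.046,0,0,0,0.3],[0.16,0.013,0.092,0,0,0,0.3],[0.24,0.019,0.139,0,0,0,0.3],[0.32,0.025,0.185,0,0,0,0.3],[0.38,0.03,0.22,0,0,0,0.3],[0.38,0.03,0.22,0,0,0,0.3]])

```text
t: 17.08
ee_pos: [0.6091, -0.1185, 0.1238]
ee_rot: [-0.039, 0.995, 0.004, 0.087]
force: [-7.0, 0.5, 6.3]
grip_width: 0.551
```

Run:
```python
from plan import *
where2()
```

```text
t 17.08 pack in shoe mm [-4.47 -0.3  -0.61] rot deg [-0.02  0.07  0.03] F shoe [-2.8  1.1  8.9] tq [0.21 1.15 0.01] grip 0.551 j [-0.16  0.47  0.4   1.89 -0.36  0.68  2.1 ] v 0.01
```

Request:
move_arm(series=[[0.03,0.002,0.017,0,0,0,0.3],[0.06,0.005,0.035,0,0,0,0.3],[0.06,0.005,0.035,0,0,0,0.3]])

```text
t: 17.33
ee_pos: [0.6114, -0.1182, 0.1252]
ee_rot: [-0.039, 0.995, 0.004, 0.087]
force: [-6.6, -1.2, 5.0]
grip_width: 0.553
```

Run:
```python
from plan import *
where2()
```

```text
t 17.33 pack in shoe mm [-1.76 -0.28 -0.61] rot deg [-0.02  0.06  0.03] F shoe [-3.2 -0.7  7.6] tq [0.22 1.15 0.06] grip 0.553 j [-0.16  0.47  0.4   1.88 -0.36  0.68  2.09] v 0.01
```

Request:
move_arm(series=[[0.022,0.002,0.0125,0,0,0,0.3],[0.043,0.003,0.025,0,0,0,0.3],[0.043,0.003,0.025,0,0,0,0.3]])

```text
t: 17.58
ee_pos: [0.6126, -0.1182, 0.1259]
ee_rot: [-0.039, 0.995, 0.004, 0.086]
force: [-7.8, -1.6, 4.8]
grip_width: 0.55
```

Run:
```python
from plan import *
where2()
snap('wrist','w10');snap('top','t10')
f=load('t10');c=cv2.resize(f['frame'][130:260,330:460],None,fx=4.5,fy=4.5,interpolation=cv2.INTER_CUBIC);cv2.imwrite('pics/ct10.png',c[:,:,::-1])
```

```text
t 17.58 pack in shoe mm [-0.34 -0.31 -0.6 ] rot deg [-0.01  0.11  0.02] F shoe [-4.4 -1.   8.1] tq [0.17 1.3  0.01] grip 0.55 j [-0.16  0.47  0.4   1.88 -0.36  0.69  2.09] v 0.0
```

View pics/ct10.png

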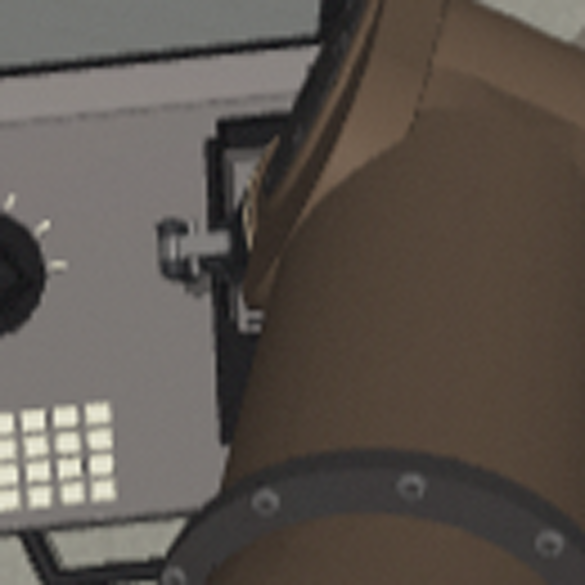

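Request:
move_arm(series=[[0.022,0.002,0.0125,0,0,0,0.3],[0.043,0.003,0.025,0,0,0,0.3],[0.043,0.003,0.025,0,0,0,0.3]])

```text
t: 17.93
ee_pos: [0.6137, -0.1181, 0.1266]
ee_rot: [-0.039, 0.996, 0.004, 0.086]
force: [-9.3, -0.9, 5.0]
grip_width: 0.553
```

Run:
```python
from plan import *
where2()
```

```text
t 17.93 pack in shoe mm [ 0.96 -0.3  -0.6 ] rot deg [-0.    0.18  0.02] F shoe [-5.6 -0.2  9.1] tq [0.21 1.56 0.04] grip 0.553 j [-0.16  0.47  0.4   1.87 -0.36  0.69  2.09] v 0.0
```

Request:
move_arm(series=[[0.022,0.002,0.0125,0,0,0,0.3],[0.043,0.003,0.025,0,0,0,0.3],[0.043,0.003,0.025,0,0,0,0.3]])

```text
t: 18.18
ee_pos: [0.6137, -0.1181, 0.1267]
ee_rot: [-0.039, 0.996, 0.004, 0.084]
force: [-14.6, -1.4, 2.6]
grip_width: 0.552
```

Run:
```python
from plan import *
where2()
```

```text
t 18.18 pack in shoe mm [ 0.88 -0.31 -0.56] rot deg [ 0.02  0.37 -0.01] F shoe [-11.4  -0.3   9.6] tq [0.17 2.39 0.13] grip 0.552 j [-0.16  0.47  0.4   1.87 -0.35  0.7   2.09] v 0.0
```

Request:
move_arm(series=[[0.022,0.002,0.0125,0,0,0,0.3],[0.043,0.003,0.025,0,0,0,0.3],[0.043,0.003,0.025,0,0,0,0.3]])

```text
t: 18.43
ee_pos: [0.6136, -0.1181, 0.1268]
ee_rot: [-0.038, 0.996, 0.004, 0.083]
force: [-17.8, -3.2, 2.9]
grip_width: 0.559
```

Run:
```python
from plan import *
where2()
f=snap('wrist','w11')
```

```text
t 18.43 pack in shoe mm [ 0.89 -0.3  -0.46] rot deg [ 0.04  0.56 -0.04] F shoe [-14.2  -1.8  11.5] tq [0.19 3.14 0.31] grip 0.559 j [-0.16  0.47  0.4   1.87 -0.35  0.7   2.09] v 0.01
```

View pics/w11.png

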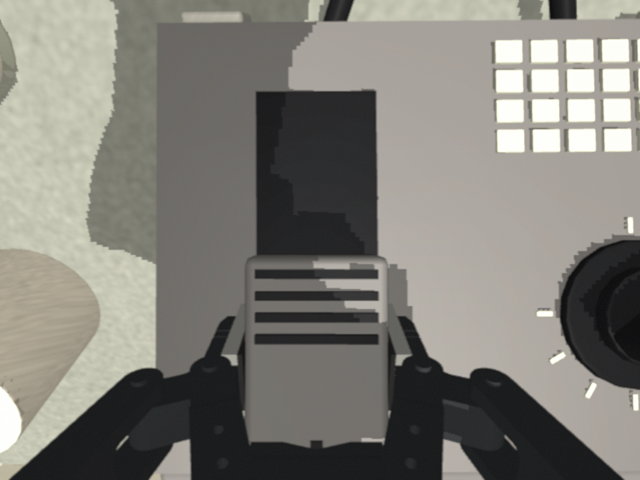

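Run:
```python
from plan import *
f=load('w11');s=state();W=toolT(s);RP=W[:3,:3]@G[:3,:3]
p=onplane(f,[(290,91),(345,91),(257,240),(378,240)],RS[:,2],RS[:,2]@OS-.0006,W)
print(((p-OS)@RS*1e3).round(1))
# rear top edge (z=50)
p=onplane(f,[(315,255.5),(315,258)],RS[:,2],RS[:,2]@OS-.0006+.05,W);print(((p-OS)@RS*1e3).round(1))
m=f['frame'][:,300,:].sum(1);print(m[84:98],m[248:264])
```

```text
[[-117.2  -12.7   -0.6]
 [-117.1   12.9   -0.6]
 [ -47.6  -28.    -0.6]
 [ -47.5   27.9   -0.6]]
[[-41.   -1.2  49.4]
 [-40.1  -1.2  49.4]]
[495 493 494 495 497 465 338 196 128 120 121 122 126 119] [112 112 109 109 114 106 125 178 204 223 237 250 272 286 300 318]
```

Image check: the rear edge sits about 76 mm above the liner's lower end (74 at home, 76 at the stop), so the pack is against the stop. I'll relax the push and pull back gently to test the detent.

Request:
move_arm(series=[[-0.06,-0.005,-0.035,0,0,0,0.3],[-0.13,-0.01,-0.075,0,0,0,0.3],[-0.13,-0.01,-0.075,0,0,0,0.3],[-0.13,-0.01,-0.075,0,0,0,0.3]])

```text
t: 18.82
ee_pos: [0.6132, -0.1182, 0.1262]
ee_rot: [-0.039, 0.995, 0.004, 0.087]
force: [-6.6, -0.3, 5.5]
grip_width: 0.551
```

Run:
```python
from plan import *
where2()
```

```text
t 18.82 pack in shoe mm [ 0.34 -0.34 -0.59] rot deg [-0.02  0.03  0.03] F shoe [-2.9  0.2  8.1] tq [ 0.16  1.18 -0.  ] grip 0.551 j [-0.16  0.47  0.4   1.88 -0.36  0.68  2.09] v 0.0
```

Request:
move_arm(series=[[-0.03,-0.002,-0.017,0,0,0,0.3],[-0.065,-0.005,-0.0375,0,0,0,0.3],[-0.065,-0.005,-0.0375,0,0,0,0.3]])

```text
t: 19.07
ee_pos: [0.6117, -0.1184, 0.1253]
ee_rot: [-0.039, 0.995, 0.004, 0.088]
force: [-4.5, -0.1, 6.8]
grip_width: 0.55
```

Run:
```python
from plan import *
where2()
```

```text
t 19.07 pack in shoe mm [-1.38 -0.42 -0.59] rot deg [-0.04 -0.09  0.05] F shoe [-0.5  0.3  8.1] tq [ 0.2   0.73 -0.05] grip 0.55 j [-0.16  0.47  0.4   1.88 -0.36  0.68  2.1 ] v 0.01
```

Request:
move_arm(series=[[-0.03,-0.002,-0.017,0,0,0,0.3],[-0.065,-0.005,-0.0375,0,0,0,0.3],[-0.065,-0.005,-0.0375,0,0,0,0.3]])

```text
t: 19.32
ee_pos: [0.6103, -0.1185, 0.1246]
ee_rot: [-0.039, 0.995, 0.003, 0.089]
force: [-1.2, -0.2, 7.4]
grip_width: 0.552
```

Run:
```python
from plan import *
where2()
```

```text
t 19.32 pack in shoe mm [-2.95 -0.47 -0.52] rot deg [-0.06 -0.22  0.07] F shoe [ 2.7 -0.1  7. ] tq [ 0.2   0.31 -0.06] grip 0.552 j [-0.16  0.47  0.4   1.89 -0.36  0.67  2.1 ] v 0.0
```

Request:
move_arm(series=[[-0.03,-0.002,-0.017,0,0,0,0.3],[-0.05,-0.004,-0.029,0,0,0,0.3],[-0.05,-0.004,-0.029,0,0,0,0.3]])

```text
t: 19.57
ee_pos: [0.6101, -0.1186, 0.1245]
ee_rot: [-0.039, 0.995, 0.003, 0.091]
force: [1.5, 1.1, 11.4]
grip_width: 0.555
```

Run:
```python
from plan import *
where2();f=snap('wrist','w12');s=state();W=toolT(s)
for c in(290,300,330,345):
    m=f['frame'][:,c,:].astype(int).sum(1);print(c,m[84:110],m[246:262])
```

```text
t 19.57 pack in shoe mm [-3.12 -0.51 -0.39] rot deg [-0.07 -0.42  0.1 ] F shoe [7.1 1.  9.1] tq [ 0.31 -0.47 -0.12] grip 0.555 j [-0.16  0.46  0.4   1.89 -0.36  0.67  2.1 ] v 0.0
290 [492 490 491 494 495 492 494 492 496 494 495 466 359 294 202 130 120 118
 125 122 118 121 121 123 124 127] [109 107 107 110 109 108 108 107 124 177 193 206 226 242 257 279]
300 [492 493 495 489 494 493 492 495 496 494 492 477 413 316 202 128 118 124
 120 120 121 126 126 124 126 125] [112 107 111 109 111 115 104 108 115 176 195 208 227 242 257 275]
330 [490 490 491 492 492 493 493 493 493 493 495 494 497 449 253 113 120 121
 126 123 121 119 126 124 125 125] [109 113 108 105 112 110 112 110 115 171 205 245 285 324 354 390]
345 [490 490 486 487 492 490 486 490 491 487 490 493 495 446 247 119 116 121
 125 120 122 124 126 123 125 125] [110 113 112 115 108 110 112 104 119 172 203 243 281 323 356 389]
```

With the pack held at its lower limit, the pull force rose from 2.7 to 7.1 N without motion, so the detent is latched. Unloading and releasing.

Request:
move_arm(series=[[0.06,0.005,0.035,0,0,0,0.3],[0.09,0.007,0.05,0,0,0,0.3],[0.09,0.007,0.05,0,0,0,0.3],[0.085,0.007,0.06,0,0,0,0.6],[0.085,0.007,0.06,0,0,0,0.75],[0.085,0.007,0.06,0,0,0,0.8],[0.085,0.007,0.06,0,0,0,0.8],[0.085,0.007,0.06,0,0,0,0.8]])

```text
t: 20.28
ee_pos: [0.6101, -0.118, 0.124]
ee_rot: [-0.039, 0.995, 0.004, 0.087]
force: [0.3, 0.5, -0.2]
grip_width: 0.8
```

Run:
```python
from plan import *
where2();f=snap('wrist','w13');s=state();W=toolT(s)
for c in(290,300,330,345):
    m=f['frame'][:,c,:].astype(int).sum(1);print(c,m[84:110],m[246:262])
p=onplane(f,[(330,94.5)],RS[:,2],RS[:,2]@OS-.0006,W);print(((p-OS)@RS*1e3).round(1))
```

```text
t 20.28 pack in shoe mm [-3.42  0.1  -0.96] rot deg [-0.02  0.    0.06] F shoe [ 0.2  0.5 -0.3] tq [ 0.02  0.2  -0.04] grip 0.8 j [-0.16  0.47  0.4   1.89 -0.36  0.68  2.1 ] v 0.0
290 [492 492 492 492 491 494 495 493 494 495 496 496 465 358 290 180 122 118
 123 122 119 122 123 126 124 121] [110 111 111 107 112 107 109 112 100  99 159 188 198 219 232 248]
300 [491 493 494 492 493 494 492 494 496 495 497 495 482 413 313 180 114 121
 125 123 119 119 127 120 119 125] [113 108 109 114 111 108 112 105 106 103 156 182 202 216 235 250]
330 [493 490 490 489 492 490 492 492 493 493 493 492 495 476 387 213 116 122
 123 122 124 124 124 123 123 123] [110 110 109 112 112 109 109 112  98 103 157 189 222 265 304 337]
345 [490 491 491 492 490 490 491 490 490 487 492 491 494 472 386 207 117 122
 125 122 124 122 123 124 122 121] [113 106 112 115 111 110 110 111  98 101 153 190 221 260 304 335]
[[-119.2    6.    -0.6]]
```

View pics/w13.png

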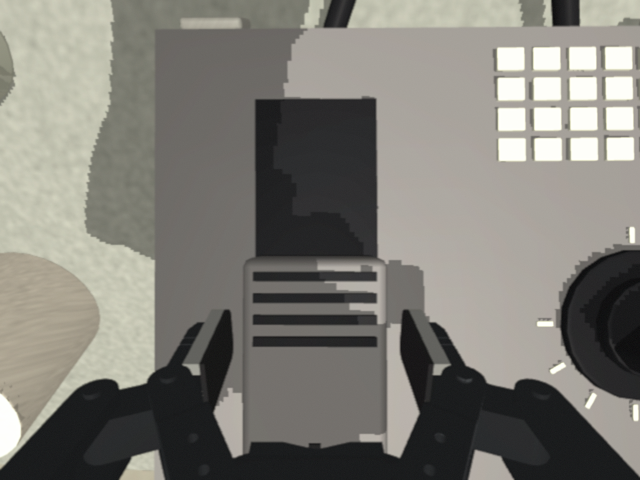

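The pack stays put with the fingers open (rear edge at row 256, liner end at 97.5). Retreating along the tool axis, then on to the dial.

Request:
move_arm(series=[[-0.1,0,0.5,0,0,0,0.8],[-0.25,-0.02,1.3,0,0,0,0.9],[-0.4,-0.03,2.2,0,0,0,1],[-0.55,-0.04,3.0,0,0,0,1],[-0.55,-0.04,3.0,0,0,0,1],[-0.55,-0.04,3.0,0,0,0,1]])

```text
t: 20.83
ee_pos: [0.589, -0.1199, 0.2463]
ee_rot: [-0.039, 0.995, 0.004, 0.09]
force: [-0.3, 1.4, 0.2]
grip_width: 0.996
```

```bash
cat >> plan.py <<'E'
DD=np.array([.5848,-.0206,-.2056])
def dialT(phi,h,off=0):
    a=np.radians(180-phi+off);xt=RS@np.array([np.cos(a),np.sin(a),0]);zt=-RS[:,2];return np.c_[xt,np.cross(zt,xt),zt],RS@(DD+[0,0,h])
E
python3 - <<'E'
from plan import *
s=state();print(s['t'],s['ee_pos'],s['joints'].round(2),s['force'])
relT(*dialT(51.5,.09),'hi');relT(*dialT(51.5,.0185),'lo')
f=snap('wrist','w14');snap('top','t14');snap('scene','s14')
E
```

```text
20.8333 [ 0.58899318 -0.11993767  0.24629801] [-0.24  0.3   0.48  1.8  -0.24  0.92  1.99] [-0.28568749  1.43727727  0.1825495 ]
hi target [0.5641 0.0237 0.1923] shift u [-0.62  3.59 -1.35] rot u [ 3.2  -2.82 -8.09]
lo target [0.5998 0.0265 0.1304] shift u [ 0.27  3.66 -2.9 ] rot u [ 3.2  -2.82 -8.09]
```

View pics/w14.png

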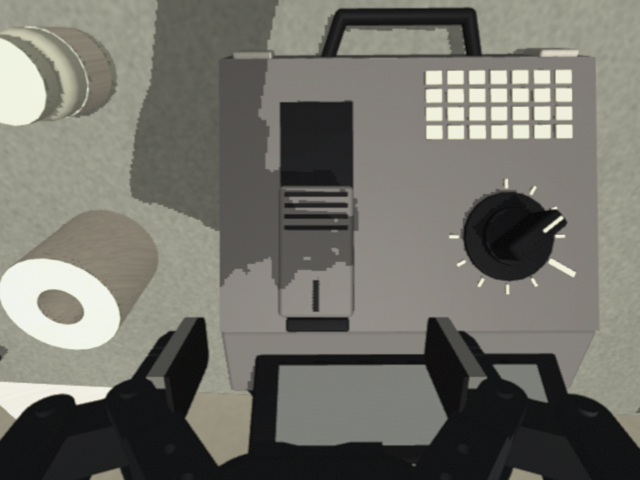

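The pack sits in the shoe at (315,255), against the stop block at (317,323). I'll measure its position and re-measure the dial from this view.

Run:
```python
from plan import *
f=load('w14');s=state();W=toolT(s)
c=cv2.resize(f['frame'][165:305,430:590],None,fx=4.5,fy=4.25,interpolation=cv2.INTER_CUBIC);c=np.clip(c.astype(float)*2,0,255).astype(np.uint8);cv2.imwrite('pics/c14.png',c[:,:,::-1])
sh=lambda p:((p-OS)@RS*1e3).round(1)
print('liner end',sh(onplane(f,[(316,101)],RS[:,2],RS[:,2]@OS,W)),'rear top',sh(onplane(f,[(316,187)],RS[:,2],RS[:,2]@OS+.05,W)),'front top',sh(onplane(f,[(316,317)],RS[:,2],RS[:,2]@OS+.05,W)))
m=f['frame'][:,316,:].astype(int).sum(1);print(m[95:108],m[180:195],m[308:325])
```

```text
liner end [[-120.5    0.2   -0. ]] rear top [[-46.8   0.2  50. ]] front top [[34.6  0.2 50. ]]
[386 389 384 387 389 360 240 118  88  89  93  90  91] [ 74  71  75  72  74 115 215 281 333 383 373 253 134 101 105] [123 116 129 234 394 424 410 397 352 186  55  77 101 115 121 125 119]
```

View pics/c14.png

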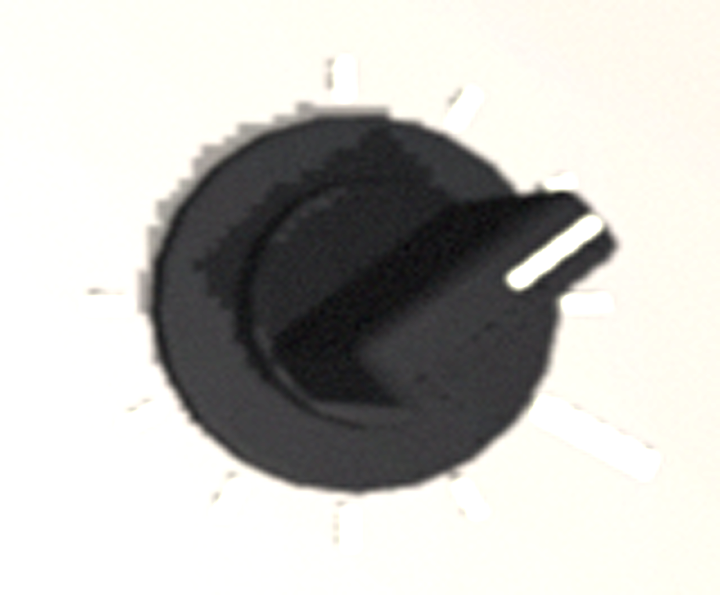

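Run:
```python
from plan import *
np.set_printoptions(precision=4,suppress=True)
f=load('w14');s=state();W=toolT(s);n=RS[:,2]
def P(c,hh):
    c=np.array(c,float);px=np.c_[430+(c[:,0]+.5)/4.5-.5,165+(c[:,1]+.5)/4.25-.5];return onplane(f,px,n,hh,W)@RS
k=P([(345,95),(455,118),(563,302),(545,408),(460,482),(343,508),(230,480),(142,405),(118,291)],DD[2])
A=np.c_[2*k[:,:2],np.ones(len(k))];sol=np.linalg.lstsq(A,(k[:,:2]**2).sum(1),rcond=None)[0];print('dial ctr',sol[:2],'r',np.sqrt(sol[2]+sol[:2]@sol[:2]))
ang=lambda p:np.degrees(np.arctan2(p[:,1],-p[:,0]))
print(ang(k[:,:2]-sol[:2]))
p=P([(600,222),(513,282)],DD[2]+.044);print('ptr',p,ang(p[:1,:2]-p[1:,:2]),ang(p[:,:2]-sol[:2]))
```

```text
dial ctr [ 0.5815 -0.0209] r 0.03786093602368547
[   1.1872   30.4516   90.1225  119.2273  148.7849 -179.6343 -148.8861
 -118.5633  -87.1625]
ptr [[ 0.5708 -0.0057 -0.1616]
 [ 0.58   -0.0183 -0.1616]] [54.0432] [55.143  60.7842]
```

```bash
sed -i 's/DD=np.array(.*/DD=np.array([.5832,-.0207,-.2056])/' plan.py
python3 - <<'E'
from plan import *
relT(*dialT(52,.10),'hi')
E
```

```text
hi target [0.5578 0.0231 0.2001] shift u [-0.74  3.56 -1.07] rot u [ 3.2  -2.86 -8.19]
```

Request:
move_arm(series=[[-0.2,0.8,0,0.4,-0.4,-1.1,1],[-0.4,1.7,0,0.8,-0.8,-2.2,1],[-0.6,2.6,0,1.2,-1.2,-3.3,1],[-0.74,3.56,-0.3,1.7,-1.6,-4.4,0.8],[-0.74,3.56,-0.7,2.2,-2.0,-5.6,0.6],[-0.74,3.56,-1.07,2.7,-2.4,-6.8,0.6],[-0.74,3.56,-1.07,3.2,-2.86,-8.19,0.6],[-0.74,3.56,-1.07,3.2,-2.86,-8.19,0.6],[-0.74,3.56,-1.07,3.2,-2.86,-8.19,0.6],[-0.74,3.56,-1.07,3.2,-2.86,-8.19,0.6],[-0.74,3.56,-1.07,3.2,-2.86,-8.19,0.6]])

```text
t: 21.9
ee_pos: [0.5587, 0.0229, 0.2012]
ee_rot: [0.387, 0.885, 0.121, 0.228]
force: [0.9, -0.1, 0.3]
grip_width: 0.6
```

Run:
```python
from plan import *
s=state();print(s['t'],s['ee_pos'],s['joints'].round(2),abs(s['qvel']).max())
relT(*dialT(52,.10),'hi');relT(*dialT(52,.0185),'lo')
f=snap('wrist','w15')
```

```text
21.9 [0.55868445 0.02294023 0.20120265] [-0.71  0.13  0.62  2.27 -0.22  0.25  0.82] 0.017965051538839188
hi target [0.5578 0.0231 0.2001] shift u [-0.02  0.   -0.03] rot u [ 0.04 -0.01 -0.04]
lo target [0.5984 0.0263 0.1296] shift u [ 0.99  0.08 -1.79] rot u [ 0.04 -0.01 -0.04]
```

View pics/w15.png

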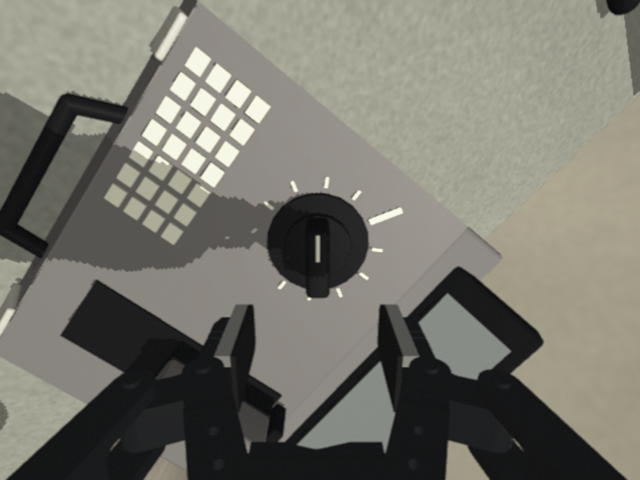

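The bar is upright in the image at column 318, so it's aligned with the tool's centre (316). Descending and gripping.

Request:
move_arm(series=[[0.3,0.02,-0.54,0,0,0,0.5],[0.6,0.05,-1.08,0,0,0,0.45],[0.85,0.07,-1.53,0,0,0,0.45],[0.97,0.08,-1.75,0,0,0,0.45],[0.97,0.08,-1.75,0,0,0,0.45],[0.97,0.08,-1.75,0,0,0,0.45]])

```text
t: 22.45
ee_pos: [0.5985, 0.0251, 0.1305]
ee_rot: [0.389, 0.884, 0.122, 0.228]
force: [0.9, -0.1, -0.2]
grip_width: 0.451
```

Run:
```python
from plan import *
s=state();print(s['t'],s['ee_pos'],s['joints'].round(2),s['force'])
relT(*dialT(52,.0185),'lo')
f=snap('wrist','w16')
```

```text
22.45 [0.59847976 0.02507704 0.13051086] [-0.5   0.33  0.42  2.26 -1.1   0.12  1.69] [ 0.89477999 -0.08539779 -0.15855898]
lo target [0.5984 0.0263 0.1296] shift u [-0.    0.03 -0.02] rot u [ 0.02  0.   -0.  ]
```

View pics/w16.png

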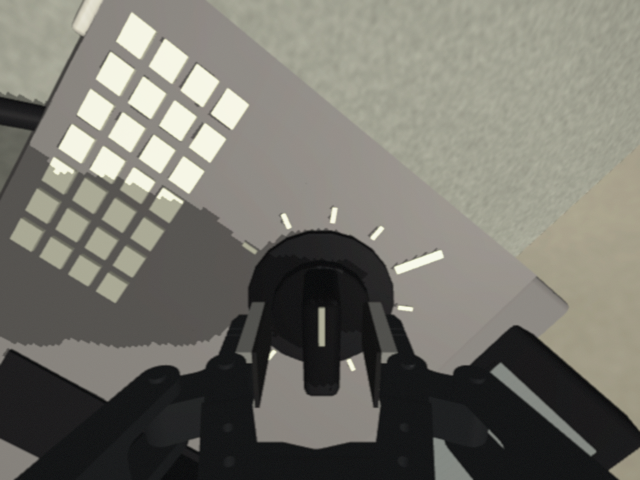

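Run:
```python
from plan import *
s=state();print(s['joints'])
```

```text
[-0.49650235  0.33091738  0.42508713  2.25715245 -1.10386058  0.12062953
  1.6864523 ]
```

Request:
move_arm(series=[[0,0.02,0.0,0,0,0,0.3],[0,0.02,0.0,0,0,0,0.2],[0,0.02,0.0,0,0,0,0.1],[0,0.02,0.0,0,0,0,0.05],[0,0.02,0.0,0,0,0,0.05],[0,0.02,0.0,0,0,0,0.05]], squeeze=30)

```text
t: 23.0
ee_pos: [0.5981, 0.0272, 0.1322]
ee_rot: [0.389, 0.884, 0.122, 0.229]
force: [4.6, 2.2, -2.7]
grip_width: 0.157
```

Run:
```python
from plan import *
s=state();print(s['t'],s['ee_pos'],s['joints'].round(4),s['force'],s['wrist_torque'],s['grip_width'])
for p in (64,75,87,98,110,121,123): relT(*dialT(p,.0185),p)
```

```text
23.0 [0.59807738 0.02719752 0.1321669 ] [-0.5033  0.327   0.4276  2.2581 -1.0905  0.1194  1.6691] [ 4.58585495  2.19503948 -2.66927811] [ 0.12760962 -0.00467628  0.11804558] 0.15703961131440683
64 target [0.5984 0.0263 0.1296] shift u [ 0.01 -0.02 -0.07] rot u [ 1.01  0.1  -1.73]
75 target [0.5984 0.0263 0.1296] shift u [ 0.01 -0.02 -0.07] rot u [ 1.92  0.17 -3.32]
87 target [0.5984 0.0263 0.1296] shift u [ 0.01 -0.02 -0.07] rot u [ 2.92  0.25 -5.05]
98 target [0.5984 0.0263 0.1296] shift u [ 0.01 -0.02 -0.07] rot u [ 3.84  0.32 -6.64]
110 target [0.5984 0.0263 0.1296] shift u [ 0.01 -0.02 -0.07] rot u [ 4.84  0.39 -8.37]
121 target [0.5984 0.0263 0.1296] shift u [ 0.01 -0.02 -0.07] rot u [ 5.75  0.46 -9.95]
123 target [0.5984 0.0263 0.1296] shift u [ 0.01 -0.02 -0.07] rot u [  5.92   0.48 -10.24]
```

Joint 6 is right at its lower limit (0.119). I'll open, lean the tool back about 7° to move off it, and grip again.

Request:
move_arm(series=[[0,0,0,0,0,0,0.3],[0,0,0,0,0,0,0.4],[-0.02,0,0.0,-0.04,0.6,0,0.4],[-0.04,0,0.0,-0.1,1.2,0,0.4],[-0.04,0,0.0,-0.1,1.2,0,0.4],[-0.04,0,0.0,-0.1,1.2,0,0.4]])

```text
t: 23.5
ee_pos: [0.5969, 0.0273, 0.1318]
ee_rot: [0.394, 0.897, 0.092, 0.176]
force: [-0.4, 0.3, -0.7]
grip_width: 0.404
```

```bash
cat >> plan.py <<'E'
def rotation_own(deg):
    s=state();z=toolT(s)[:3,2];return (z*deg/6).round(3)
E
python3 - <<'E'
from plan import *
s=state();print(s['t'],s['ee_pos'],s['joints'].round(4),s['force'])
relT(*dialT(52,.0185),'lo')
snap('wrist','w17')
W=toolT(s);print('grasp pt dial frame',(RS.T@(W@[0,0,-.019,1])[:3]-DD)*1e3)
E
```

```text
23.5 [0.59693009 0.02729324 0.1318104 ] [-0.765   0.412   0.8039  2.1694 -0.8674  0.3895  1.4451] [-0.42522291  0.32139542 -0.67040964]
lo target [0.5984 0.0263 0.1296] shift u [ 0.04 -0.02 -0.06] rot u [ 0.13 -1.17 -0.01]
grasp pt dial frame [ 2.2621838   1.14284032 39.9907719 ]
```

View pics/w17.png

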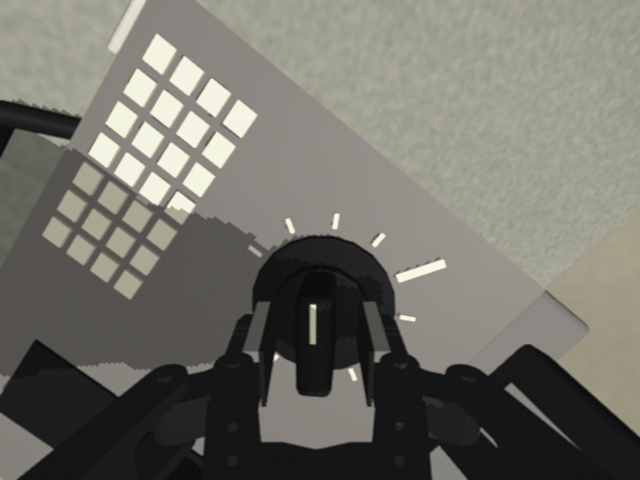

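Request:
move_arm(series=[[-0.03,-0.03,-0.05,0,0,0,0.3],[-0.03,-0.03,-0.05,0,0,0,0.2],[-0.03,-0.03,-0.05,0,0,0,0.1],[-0.03,-0.03,-0.05,0,0,0,0.05],[-0.03,-0.03,-0.05,0,0,0,0.05],[-0.03,-0.03,-0.05,0,0,0,0.05]], squeeze=40)

```text
t: 24.05
ee_pos: [0.596, 0.0286, 0.1303]
ee_rot: [0.394, 0.897, 0.095, 0.175]
force: [6.8, 9.4, -1.0]
grip_width: 0.168
```

Run:
```python
from plan import *
s=state();print(s['t'],s['ee_pos'],s['joints'].round(4),s['force'],s['wrist_torque'],s['grip_width'])
W=toolT(s);print('grasp pt dial frame',(RS.T@(W@[0,0,-.019,1])[:3]-DD)*1e3)
x=RS.T@W[:3,0];print('phi tool',180-np.degrees(np.arctan2(x[1],x[0])))
for d in (10,20,30,68):print(d,rotation_own(d))
```

```text
24.05 [0.5960426  0.02857205 0.13026808] [-0.7505  0.4085  0.7852  2.1733 -0.8778  0.3828  1.4555] [ 6.76161113  9.36643846 -0.97141733] [ 2.09929377 -1.37083645  0.90184181] 0.16761869671656257
grasp pt dial frame [ 0.77844098  2.36866789 39.05145196]
phi tool 52.129280340824295
10 [ 0.65   0.056 -1.534]
20 [ 1.299  0.111 -3.068]
30 [ 1.949  0.167 -4.602]
68 [  4.417   0.378 -10.43 ]
```

Request:
move_arm(series=[[0.02,0.03,0,0,0,0,0.05],[0.02,0.04,0,0.32,0.03,-0.77,0.05],[0.02,0.04,0,0.65,0.06,-1.53,0.05],[0.02,0.04,0,0.97,0.08,-2.3,0.05],[0.02,0.04,0,0.97,0.08,-2.3,0.05]])

```text
t: 24.47
ee_pos: [0.5967, 0.0293, 0.1305]
ee_rot: [0.51, 0.837, 0.118, 0.161]
force: [0.1, 7.3, 11.1]
grip_width: 0.169
```

```bash
cat > d.py <<'E'
from plan import *
s=state();print(s['t'],s['ee_pos'],s['joints'].round(4),s['force'].round(1),s['wrist_torque'].round(2),s['grip_width'].round(3))
W=toolT(s);print('grasp pt dial frame',(RS.T@(W@[0,0,-.019,1])[:3]-DD)*1e3)
x=RS.T@W[:3,0];print('phi tool',180-np.degrees(np.arctan2(x[1],x[0])))
for d in (10,20,30,40):print(d,rotation_own(d))
E
python3 d.py
```

```text
Traceback (most recent call last):
  File "d.py", line 2, in <module>
    s=state();print(s['t'],s['ee_pos'],s['joints'].round(4),s['force'].round(1),s['wrist_torque'].round(2),s['grip_width'].round(3))
                                                                                                           ^^^^^^^^^^^^^^^^^^^^^
AttributeError: 'float' object has no attribute 'round'
```

```bash
sed -i "s/s\['grip_width'\].round(3)/s['grip_width']/" d.py; python3 d.py
```

```text
24.4667 [0.59674477 0.02932663 0.13052128] [-0.8003  0.4316  0.8603  2.1738 -0.9488  0.416   1.2549] [ 0.1  7.3 11.1] [ 2.01 -1.11  0.86] 0.16941111505681325
grasp pt dial frame [ 1.57633087  3.05715092 38.88940869]
phi tool 67.46416994360975
10 [ 0.648  0.056 -1.534]
20 [ 1.297  0.112 -3.069]
30 [ 1.945  0.169 -4.603]
40 [ 2.594  0.225 -6.137]
```

Request:
move_arm(series=[[0,0.02,0.02,0.32,0.03,-0.77,0.05],[0,0.03,0.02,0.65,0.06,-1.53,0.05],[0,0.03,0.02,0.97,0.08,-2.3,0.05],[0,0.03,0.02,1.3,0.11,-3.07,0.05],[0,0.03,0.02,1.62,0.14,-3.84,0.05],[0,0.03,0.02,1.62,0.14,-3.84,0.05]])

```text
t: 24.97
ee_pos: [0.5978, 0.0292, 0.1313]
ee_rot: [0.68, 0.706, 0.15, 0.131]
force: [7.8, 4.4, 3.8]
grip_width: 0.167
```

```bash
python3 d.py
```

```text
24.9667 [0.59780225 0.02920143 0.13134641] [-0.8728  0.4761  0.98    2.1747 -1.0513  0.4781  0.9158] [7.8 4.4 3.8] [ 1.22 -2.15  0.43] 0.16688848920052257
grasp pt dial frame [ 2.89810002  2.86534711 39.08125716]
phi tool 92.35592851643904
10 [ 0.648  0.055 -1.534]
20 [ 1.296  0.11  -3.069]
30 [ 1.944  0.164 -4.603]
40 [ 2.593  0.219 -6.138]
```

Request:
move_arm(series=[[0.02,0.01,0.01,0.32,0.03,-0.77,0.05],[0.02,0.01,0.01,0.65,0.06,-1.53,0.05],[0.02,0.01,0.01,0.97,0.08,-2.3,0.05],[0.02,0.01,0.01,1.3,0.11,-3.07,0.05],[0.02,0.01,0.01,1.62,0.14,-3.84,0.05],[0.02,0.01,0.01,1.69,0.14,-3.99,0.05],[0.02,0.01,0.01,1.69,0.14,-3.99,0.05],[0.02,0.01,0.01,1.69,0.14,-3.99,0.05]])

```text
t: 25.63
ee_pos: [0.5987, 0.0286, 0.1319]
ee_rot: [0.82, 0.537, 0.176, 0.094]
force: [7.2, 2.2, 5.0]
grip_width: 0.17
```

```bash
python3 d.py; python3 -c "
from h import *
f=snap('wrist','w18')"
```

```text
25.6333 [0.59871668 0.02861875 0.13187862] [-0.9281  0.5289  1.0894  2.1758 -1.1439  0.5516  0.5555] [7.2 2.2 5. ] [ 0.52 -2.15  0.11] 0.17018369338921147
grasp pt dial frame [ 3.90394017  2.17526822 39.11033748]
phi tool 117.97308463058607
10 [ 0.649  0.058 -1.534]
20 [ 1.297  0.116 -3.068]
30 [ 1.946  0.174 -4.602]
40 [ 2.595  0.233 -6.137]
```

View pics/w18.png

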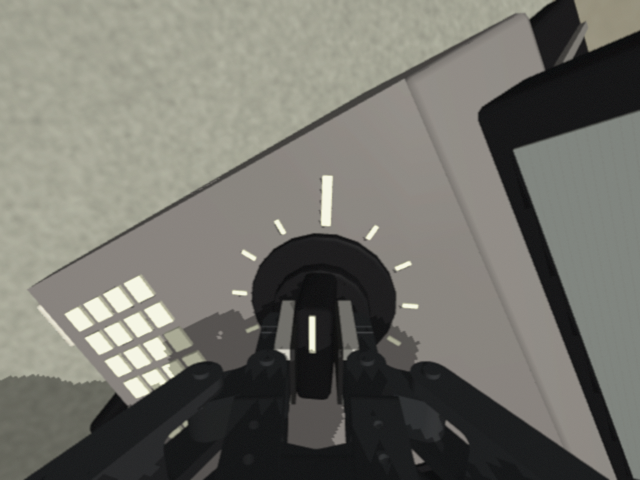

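```bash
cat > ptr.py <<'E'
import sys
from plan import *
def go(name,mark,ptr,W,marks=None):
    f=load(name);n=RS[:,2]
    a=lambda d:np.degrees(np.arctan2(d[1],-d[0]))
    m=onplane(f,mark,n,DD[2],W)@RS;p=onplane(f,ptr,n,DD[2]+.044,W)@RS
    print('mark dir',a((m[1]-m[0])[:2]),'ptr dir',a((p[1]-p[0])[:2]),'mark-from-DD',a(m.mean(0)[:2]-DD[:2]),'ptr-from-DD',a(p.mean(0)[:2]-DD[:2]), ((p-DD)*1e3).round(1).tolist())
    if marks is not None:
        k=onplane(f,marks,n,DD[2],W)@RS;A=np.c_[2*k[:,:2],np.ones(len(k))];c=np.linalg.lstsq(A,(k[:,:2]**2).sum(1),rcond=None)[0]
        print('ctr',c[:2],'r',np.sqrt(c[2]+c[:2]@c[:2]),'mark from ctr',a(m.mean(0)[:2]-c[:2]),'ptr from ctr',a(p.mean(0)[:2]-c[:2]),'marks',[round(a(q[:2]-c[:2]),1) for q in k])
E
python3 - <<'E'
from ptr import *
W=toolT(state())
f=load('w18')
c=cv2.resize(f['frame'][165:365,225:425],None,fx=3,fy=3,interpolation=cv2.INTER_CUBIC);cv2.imwrite('pics/c18.png',np.clip(c[:,:,::-1]*1.5,0,255).astype(np.uint8))
# inner ends of marks
go('w18',[(325.5,226),(327.5,177)],[(312.5,352),(312,317)],W,[(325.5,226),(284,233),(256,258),(247,294),(368,239),(396,270),(403,305)])
E
```

```text
mark dir 119.95005084658092 ptr dir 117.80256761216515 mark-from-DD 122.53255679780821 ptr-from-DD 131.03431090563046 [[4.1, 2.0, 44.0], [11.1, 15.3, 44.0]]
ctr [ 0.58539059 -0.02186459] r 0.03729313356815776 mark from ctr 119.5789850633796 ptr from ctr 118.60533869102295 marks [np.float64(119.5), np.float64(89.8), np.float64(60.7), np.float64(29.1), np.float64(149.9), np.float64(-179.5), np.float64(-150.7)]
```

View pics/c18.png

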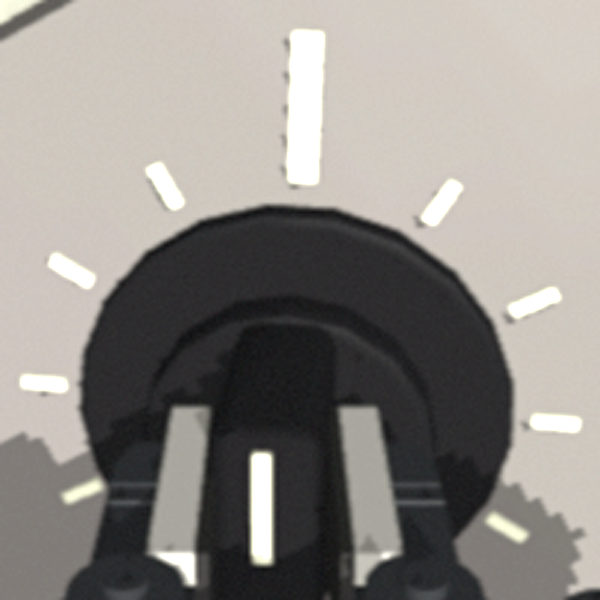

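The pointer reads about 118° and the long mark 120°. Turning 2° more.

Request:
move_arm(series=[[0,0,0,0.07,0.006,-0.16,0.05],[0,0,0,0.14,0.012,-0.32,0.05],[0,0,0,0.14,0.012,-0.32,0.05],[0,0,0,0.14,0.012,-0.32,0.05]])

```text
t: 26.02
ee_pos: [0.5988, 0.0286, 0.1319]
ee_rot: [0.829, 0.522, 0.178, 0.09]
force: [7.4, 2.7, 5.4]
grip_width: 0.171
```

```bash
python3 d.py
```

```text
26.0167 [0.59877338 0.02858684 0.13187635] [-0.9312  0.5331  1.097   2.1759 -1.1509  0.5578  0.5259] [7.4 2.7 5.4] [ 0.54 -2.19  0.06] 0.1714621860304395
grasp pt dial frame [ 3.94760576  2.12658883 39.08154372]
phi tool 120.06216646107208
10 [ 0.649  0.059 -1.534]
20 [ 1.298  0.118 -3.068]
30 [ 1.946  0.178 -4.602]
40 [ 2.595  0.237 -6.136]
```

Opening the fingers and backing off along the tool axis.

Request:
move_arm(series=[[0,0,0,0,0,0,0.2],[0,0,0,0,0,0,0.3],[0,0,0,0,0,0,0.45],[0,0,0,0,0,0,0.45],[-0.2,-0.02,0.47,0,0,0,0.45],[-0.5,-0.04,1.2,0,0,0,0.45],[-0.8,-0.07,1.9,0,0,0,0.45],[-0.8,-0.07,1.9,0,0,0,0.45],[-0.8,-0.07,1.9,0,0,0,0.45]])

```text
t: 26.77
ee_pos: [0.5638, 0.0262, 0.2075]
ee_rot: [0.829, 0.523, 0.176, 0.089]
force: [-0.0, -0.4, 0.5]
grip_width: 0.449
```

```bash
python3 d.py; python3 -c "
from h import *
f=snap('wrist','w19');pickle.dump(state(),open('pics/w19s.pkl','wb'))
c=cv2.resize(f['frame'][130:330,220:420],None,fx=3,fy=3,interpolation=cv2.INTER_CUBIC);cv2.imwrite('pics/c19.png',np.clip(c[:,:,::-1]*1.5,0,255).astype(np.uint8))"
```

```text
26.7667 [0.56376179 0.02617174 0.20748223] [-1.1597  0.3477  1.3049  2.1651 -0.7533  0.5972  0.1901] [-0.  -0.4  0.5] [-0.01  0.42  0.04] 0.44874217387483667
grasp pt dial frame [ 11.43952009   2.4317985  122.09448682]
phi tool 119.98088195321618
10 [ 0.642  0.062 -1.537]
20 [ 1.284  0.123 -3.074]
30 [ 1.926  0.185 -4.61 ]
40 [ 2.568  0.247 -6.147]
```

View pics/c19.png

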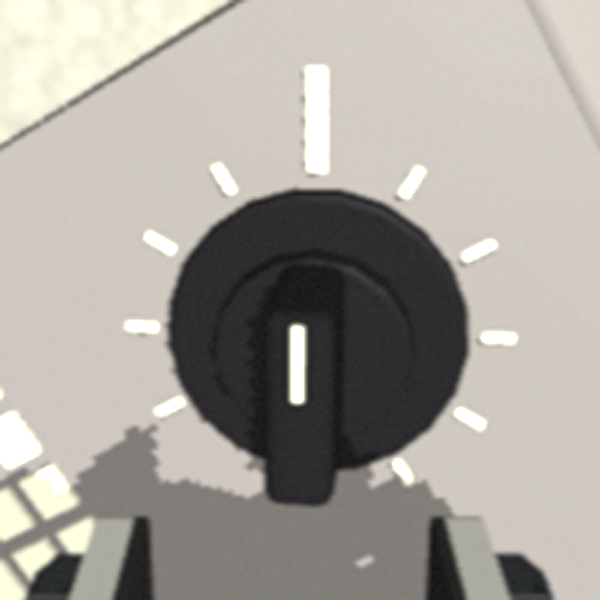

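Run:
```python
from ptr import *
W=toolT(pickle.load(open('pics/w19s.pkl','rb')))
q=lambda c:[(220+(x+.5)/3-.5,130+(y+.5)/3-.5) for x,y in c]
go('w19',q([(317,172),(317,67)]),q([(297,402),(298,326)]),W,q([(317,172),(234,193),(176,252),(158,327),(183,401),(403,195),(464,258),(482,337),(458,411)]))
f=load('w19');hsv=f['frame'].astype(int).sum(2)
# sub-pixel lines
for (u0,u1,v0,v1) in ((310,335,152,187),(312,328,239,263)):
    r=f['frame'][v0:v1,u0:u1].astype(float).sum(2);m=r>0.75*r.max();yy,xx=np.nonzero(m);l=cv2.fitLine(np.c_[xx+u0,yy+v0].astype(np.float32),2,0,.01,.01).ravel();print(l,len(yy))
```

```text
mark dir 119.76904834195126 ptr dir 120.83467803949767 mark-from-DD 121.34702540607661 ptr-from-DD 127.72664597217138 [[3.6, 3.1, 44.0], [11.5, 16.4, 44.0]]
ctr [ 0.58507019 -0.0206629 ] r 0.03691187247785294 mark from ctr 119.46711742447692 ptr from ctr 120.28816233601938 marks [np.float64(119.4), np.float64(89.9), np.float64(59.4), np.float64(29.6), np.float64(-0.5), np.float64(149.2), np.float64(179.5), np.float64(-150.5), np.float64(-120.6)]
[-4.371139e-08  1.000000e+00  3.250000e+02  1.690000e+02] 245
[ 4.0084771e-03 -9.9999195e-01  3.1851578e+02  2.5062105e+02] 95
```

Pointer reads about 120.5° against the mark at about 119.6°, within a degree. Backing away for a final look.

Request:
move_arm(series=[[-0.5,0,0.6,0,0.7,0,0.5],[-1.0,-0.2,1.2,0,1.4,0,0.5],[-1.6,-0.6,1.6,0,2.1,0,0.5],[-2.2,-1.0,2.0,0,2.8,0.5,0.5],[-2.8,-1.4,2.0,0,3.5,1,0.5],[-3.2,-1.8,2.0,0,3.5,1,0.5],[-3.2,-1.8,2.0,0,3.5,1,0.5],[-3.2,-1.8,2.0,0,3.5,1,0.5],[-3.2,-1.8,2.0,0,3.5,1,0.5]])

```text
t: 27.57
ee_pos: [0.4359, -0.0449, 0.286]
ee_rot: [0.819, 0.573, 0.025, -0.017]
force: [-0.3, -0.0, 0.1]
grip_width: 0.495
```

Run:
```python
from plan import *
s=state();print(s['t'],s['ee_pos'],s['joints'].round(3),s['force'].round(1),abs(s['qvel']).max())
snap('top','t20');snap('scene','s20')
f=load('t20');c=cv2.resize(f['frame'][120:265,280:430],None,fx=4,fy=4,interpolation=cv2.INTER_CUBIC);cv2.imwrite('pics/ct20.png',c[:,:,::-1])
```

```text
27.5667 [ 0.43588216 -0.04488936  0.28597456] [-1.128  0.057  1.264  1.985 -0.126  1.128 -0.161] [-0.3 -0.   0.1] 0.013996712797139436
```

View pics/t20.png

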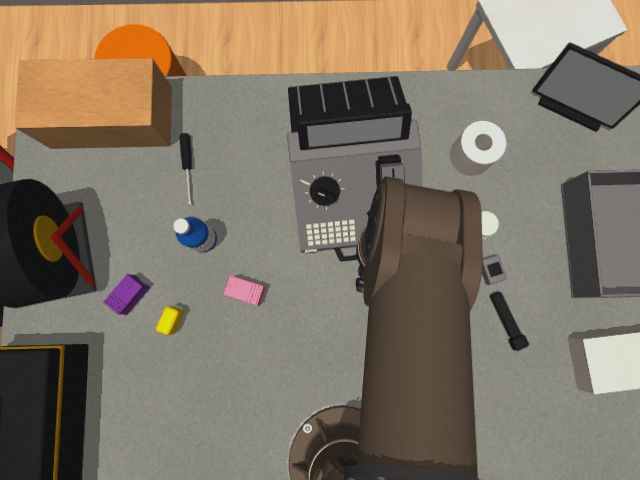

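View pics/ct20.png

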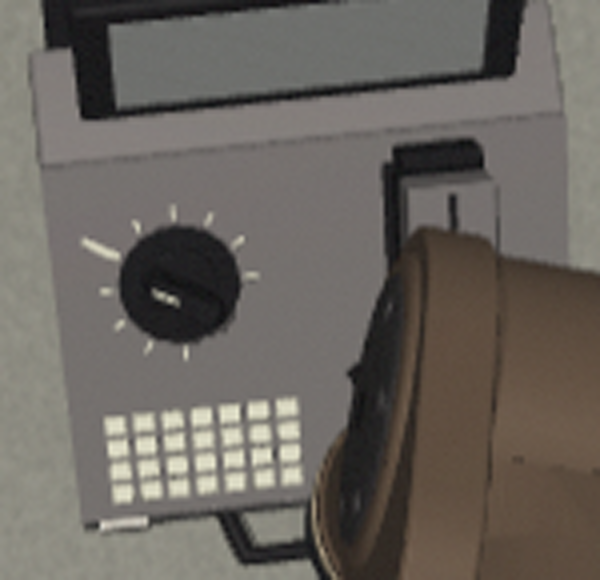

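View pics/s20.png

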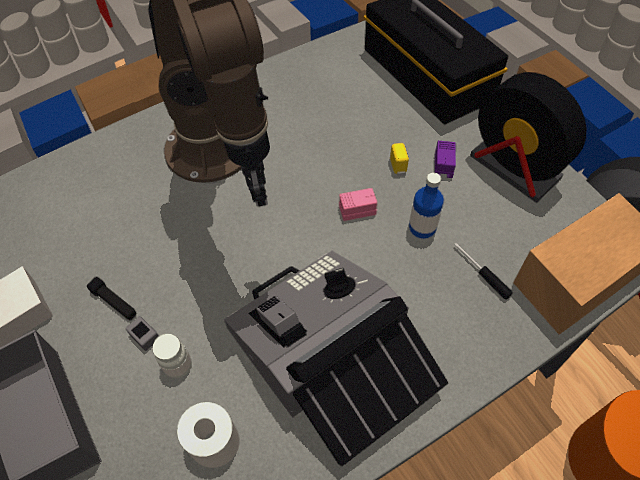

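The pack sits in the shoe at (278,316) in the scene view, and the pointer in the top view lines up with the long mark. The other objects are where they were. Handing in.

```bash
python3 -c "
from workcell import *
print(job_done())"
```

```text
the job is handed in; nothing more can be done
None
```

I slid the slotted pack up the shoe until its detent held it, then turned the lamp dial to the long mark. The job is handed in at about 28 s, with the arm well clear of everything.

- **Pack seating:** It reached the stop and the detent then held it against a gentle pull of about 7 N. After release it stayed put. Its rear edge measured 73.7 mm above the liner's lower end, against 74 mm when exactly home.
- **Dial:** With the fingers off, the pointer read about 120.5° and the long mark about 119.6° in the same picture, so they agree within about a degree. The top view agrees.
- **Other things on the table:** By eye, the last top and scene views show them unmoved. The jar and small pack are partly behind the arm in the top view but visible in the scene view.

Three things did not go cleanly:
- **Joint limits, first carry:** The first straight grip could not be carried to the shoe, because joints 6 and 7 reached the ends of their ranges. I set the pack down in front of the console and gripped it again with the tool tilted.
- **Joint 6 at the dial:** Joint 6 briefly read 0.119 there, against a stated limit of 0.12. I tilted the tool back before turning. I can't tell whether that counts as passing the limit.
- **Force during the set-down:** The wrist force peaked at about 74 N, under the 120 N limit.

The wrist-camera positions also disagreed by 3 to 4 mm between tool orientations. The pack and dial checks above therefore use distances and angles measured within a single picture.

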